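# Bolt down the jig cover crisscross

### The arm

A 6-joint arm with a two-finger parallel gripper is mounted at the origin on the work surface. World frame = base frame: x ahead of the robot, y to its left, z up, the work surface at z = 0. Lengths are in m, angles in rad, forces in N, time in s.
With the tool pointing down it reaches from about 0.2 to 0.875 m from the base axis. Payload 3.4 kg.
Tool frame: the origin (TCP) lies at the very end of the fingers, on their centre line; the grasp point (between the pads) lies ctrl.tcp_to_grasp behind it (ctrl.tcp_to_grasp is the distance from the TCP to the grasp point, in m); z points along the fingers, y is the line along which they close (so a half turn about z gives the same grasp; the last joint's range is limited). The gripper opens to 94 mm and grips with 3 to 60 N. Pads are 16 mm wide; open, the fingers measure 119 mm over their backs; the gripper's body (75 mm by 177 mm) begins 78 mm behind the grasp point.
Start: joints at [-0.121, 0.276, 1.505, -0, 1.361, -0.121], TCP at [0.575, -0, 0.205] pointing down, gripper open.
Joint ranges: [-2.89, 2.89], [-0.75, 2.08], [0.22, 2.7], [-1.18, 4.32], [0.11, 2.71], [-2.7, 2.7]. Speed limits (rad/s): [2.57, 2.57, 3.14, 3.14, 3.14, 3.14].

### API

Orientations are given as a rotation vector (axis times angle).
In Python, from rig import ctrl gives the robot as it stands.
- The arm moves only by the tool move_arm, never from a script. Its argument "targets" is a list of rows, each an object of numbers: "tx", "ty", "tz": the shift along the tool's x, y, z in units of 40 mm (1.0 is 40 mm); "ax", "ay", "az": the turn, a rotation vector about the tool's x, y, z in units of 6 degrees (1.0 is 6 degrees); "claw": the finger opening in mm, from 0 to 94. In form: [{"tx": .., "ty": .., "tz": .., "ax": .., "ay": .., "az": .., "claw": ..}, ...]. A call has exactly 8 rows; each row shifts and turns the commanded pose from where the row before left it, along the tool's axes as they then stand; what a row does not reach is not made up. A row lasts 1/12 s, in which the tool goes at most 41.7 mm and 7.16 degrees, less where a joint would pass 70% of its speed; a pose out of reach is approached as far as the arm can. A call is refused whole if a number of a shift passes 1 or a number of a turn 1, either way. A call with a gripper value outside its range is refused whole. The fingers move at their own pace and stop on an object; "force" is the grip in N (left out, the last holds). Time passes only in rows, so rows that do not move let the fingers close, or fill a call up. It gives the time, the measured TCP pose, the force, the opening and the grip force at its end, in the units of the state.
- ctrl.observe(): the state, without advancing time (a new reading comes with each control period).
- ctrl.get_image(name): name is "scene" or "side" or "wrist"; returns a dict with "pixels" (420x560x3 uint8, red, green, blue), "intrinsics" (3x3 intrinsics, pixels), "distortion" ([k1, k2, p1, p2, k3] as OpenCV has them; the pictures are not rectified), "R" (3x3) and "t" (3): a world point X has camera coordinates R X + t. Camera axes: x right, y down, z forward; pixel columns grow to the right and rows downward; lengths in m; the calibration is good to about 2 mm. A picture is of the moment at which its call begins. There is no depth.
- ctrl.finish_job(): hands the job in; it is judged then, once.
The state is a dict: "time_s": time; "qpos": joint angles; "dq": joint speeds; "tau": joint torques, N m; "eef_pos": TCP position; "eef_rot": TCP orientation; "ft_force": force on the tool from outside, world axes, zero at the start; "moment": the same for the moment, N m; "width": opening from 0.0 (shut) to 1.0 (fully open); "gripper_force": force on a finger pad.
Only numpy, scipy, OpenCV 4.12 (cv2) and the standard library are available. Lean on these libraries where they do the work, as an engineer would, in place of code of your own. Each camera call takes 0.05 s, during which the arm holds its last target. There are 200 camera calls.

### The job

Clamp the blue cover of the jig down flat with its four red knobs, turning clockwise and working crisscross (a knob, then the one diagonally opposite, then the other two): go round once to draw all four down only part-way (pads about half squeezed, about 0.42 N m), then round again in the same way until each is properly tight at about 0.6 N m. Never cock the cover, never overtighten a knob, leave the things standing around alone, and take the hand away at the end.

Things in the scene. Friction and masses are not known exactly. Their poses are not given: they have to be found in the camera images.
- jig: the cast aluminium clamping jig, fixed to the bench: foot flange 210 x 250 x 10 mm, housing 166 x 206 mm rising to 52 mm, with a pocket that holds the cover; origin: centre of its underside, x across the short side, y along the long side, z up. The four knobs stand at x = -50 or +50, y = -70 or +70 mm.
- cover: blue steel cover plate, 143 x 183 x 8 mm, 1.6 kg, lying loose in the pocket on four sprung rubber pads, one under each knob (each about 9 N per mm, 3 mm of travel, then a hard seat); origin: centre of its underside. How low it seats is not known beforehand (differs by up to 2.2 mm).
- grip_a (a point): knob a at x -50, y +70 mm in the jig's frame, the diagonal partner of c (order round the cover: a, b, c, d): black disc 46 mm across, top 84 mm above the bench, with a red upright bar grip 44 mm long, 14 mm wide, up to 114 mm. Point on the axis, 107 mm up, turning with the knob: x along the bar, z up. Clockwise from above tightens; the knob keeps its height and stays where it is left.
- grip_b (a point): knob b at x -50, y -70 mm in the jig's frame, the diagonal partner of d (order round the cover: a, b, c, d): black disc 46 mm across, top 84 mm above the bench, with a red upright bar grip 44 mm long, 14 mm wide, up to 114 mm. Point on the axis, 107 mm up, turning with the knob: x along the bar, z up. Clockwise from above tightens; the knob keeps its height and stays where it is left.
- grip_c (a point): knob c at x +50, y -70 mm in the jig's frame, the diagonal partner of a (order round the cover: a, b, c, d): black disc 46 mm across, top 84 mm above the bench, with a red upright bar grip 44 mm long, 14 mm wide, up to 114 mm. Point on the axis, 107 mm up, turning with the knob: x along the bar, z up. Clockwise from above tightens; the knob keeps its height and stays where it is left.
- grip_d (a point): knob d at x +50, y +70 mm in the jig's frame, the diagonal partner of b (order round the cover: a, b, c, d): black disc 46 mm across, top 84 mm above the bench, with a red upright bar grip 44 mm long, 14 mm wide, up to 114 mm. Point on the axis, 107 mm up, turning with the knob: x along the bar, z up. Clockwise from above tightens; the knob keeps its height and stays where it is left.
- mark_a (a point): white mark on top of knob a's bar, 20 mm from the knob's axis towards the bar's own -x end, 114 mm above the bench; it turns with the knob. Over 0.7 N m the knob is too tight; tightening the other knobs slackens it a little
- mark_b (a point): white mark on top of knob b's bar, 20 mm from the knob's axis towards the bar's own -x end, 114 mm above the bench; it turns with the knob. Over 0.7 N m the knob is too tight; tightening the other knobs slackens it a little
- mark_c (a point): white mark on top of knob c's bar, 20 mm from the knob's axis towards the bar's own -x end, 114 mm above the bench; it turns with the knob. Over 0.7 N m the knob is too tight; tightening the other knobs slackens it a little
- mark_d (a point): white mark on top of knob d's bar, 20 mm from the knob's axis towards the bar's own -x end, 114 mm above the bench; it turns with the knob. Over 0.7 N m the knob is too tight; tightening the other knobs slackens it a little
- collar_a: steel collar, 28 mm across, 16 mm high, under knob a, which drives it down 3 mm per rad onto the cover; origin: centre of its underside. It meets the cover after 0 to 1.0 rad, seats it 0.9 rad later. Turning takes 0.36 N m of friction (at standstill it may act either way) plus 0.003 N m per N of clamping: 0.42 half-way; past the seat 0.05 to 0.1 more per 0.1 rad
- collar_b: steel collar, 28 mm across, 16 mm high, under knob b, which drives it down 3 mm per rad onto the cover; origin: centre of its underside. It meets the cover after 0 to 1.0 rad, seats it 0.9 rad later. Turning takes 0.36 N m of friction (at standstill it may act either way) plus 0.003 N m per N of clamping: 0.42 half-way; past the seat 0.05 to 0.1 more per 0.1 rad
- collar_c: steel collar, 28 mm across, 16 mm high, under knob c, which drives it down 3 mm per rad onto the cover; origin: centre of its underside. It meets the cover after 0 to 1.0 rad, seats it 0.9 rad later. Turning takes 0.36 N m of friction (at standstill it may act either way) plus 0.003 N m per N of clamping: 0.42 half-way; past the seat 0.05 to 0.1 more per 0.1 rad
- collar_d: steel collar, 28 mm across, 16 mm high, under knob d, which drives it down 3 mm per rad onto the cover; origin: centre of its underside. It meets the cover after 0 to 1.0 rad, seats it 0.9 rad later. Turning takes 0.36 N m of friction (at standstill it may act either way) plus 0.003 N m per N of clamping: 0.42 half-way; past the seat 0.05 to 0.1 more per 0.1 rad
- carton: cardboard box 100 x 80 x 70 mm standing by the jig; origin: centre of its underside; a bystander
- bottle: white bottle 56 mm in diameter, 150 mm tall, standing by the jig; origin: centre of its underside; a bystander
- mug: blue mug 76 mm in diameter, 90 mm tall, standing beyond the jig; origin: centre of its underside; a bystander

How it is judged:
On the way:
1. all four knobs have been turned part-way and the cover drawn down level, with no knob tight yet (under 45 N) (distance of each of mark_a, mark_b, mark_c, mark_d from where it was at the start of the episode above 0.006 m and contact force between each of collar_a, collar_b, collar_c, collar_d and cover below 45 N and distance of cover from where it was at the start of the episode above 0.0006 m and angle between cover's own z axis and vertical below 0.01 rad), for 0.2 s.
At the end, for the whole second after the job is handed in: all four collars clamp the cover with 38 to 115 N each, the cover lies level in the jig (within 0.006 rad) and at rest, and nothing around it has been disturbed (contact force between collar_a and cover between 38 and 115 N and contact force between collar_b and cover between 38 and 115 N and contact force between collar_c and cover between 38 and 115 N and contact force between collar_d and cover between 38 and 115 N and angle between cover's own z axis and vertical below 0.006 rad and linear speed of cover below 0.01 m/s); the robot touches nothing.
It fails at once if the cover was cocked (tilted by more than 0.021 rad) (angle between cover's own z axis and vertical above 0.021 rad).
It fails at once if a knob was overtightened (more than 115 N on the cover) (contact force between any of collar_a, collar_b, collar_c, collar_d and cover above 115 N).
It fails at once if not crisscross: two knobs side by side were turned (marks moved over 6 mm) before either of the other two (marks within 2 mm) ((distance of each of mark_a, mark_b from where it was at the start of the episode above 0.006 m and distance of each of mark_c, mark_d from where it was at the start of the episode below 0.002 m) or (distance of each of mark_b, mark_c from where it was at the start of the episode above 0.006 m and distance of each of mark_a, mark_d from where it was at the start of the episode below 0.002 m) or (distance of each of mark_c, mark_d from where it was at the start of the episode above 0.006 m and distance of each of mark_a, mark_b from where it was at the start of the episode below 0.002 m) or (distance of each of mark_d, mark_a from where it was at the start of the episode above 0.006 m and distance of each of mark_b, mark_c from where it was at the start of the episode below 0.002 m)).
It fails at once if not crisscross: two knobs side by side were tight (over 38 N each) while both others were not (under 16 N) ((contact force between each of collar_a, collar_b and cover above 38 N and contact force between each of collar_c, collar_d and cover below 16 N) or (contact force between each of collar_b, collar_c and cover above 38 N and contact force between each of collar_a, collar_d and cover below 16 N) or (contact force between each of collar_c, collar_d and cover above 38 N and contact force between each of collar_a, collar_b and cover below 16 N) or (contact force between each of collar_d, collar_a and cover above 38 N and contact force between each of collar_b, collar_c and cover below 16 N)).
It fails at once if a bystander was moved by more than 20 mm or tipped (distance of any of carton, bottle, mug from where it was at the start of the episode above 0.02 m or angle between any of carton, bottle, mug's own z axis and vertical above 0.3 rad).
It also fails if it takes over 72 s, if anything falls off the work surface, if the arm or the gripper's body presses on something with over 40 N, if the wrist force passes 120 N, or if a joint passes its speed limit or range.

## Working session

There is one attempt and no reset: what is moved stays moved. The work goes in short steps, Python scripts to look and compute and a tool call to move; the robot and the scene stay as the last step left them, time stands still between calls to the robot, and variables do not carry over. Pictures are saved under pics/ and viewed, at most 10 in all, crops included, and the job is handed in when it is done.

Besides the shell and the picture viewer there is one more tool, called after ">>>" as name(argument=value, ...) on one line, values as JSON. move_arm: Moves the arm, as the interface text tells. Its arguments: {"type":"object","properties":{"targets":{"type":"array"},"force":{"type":"number"}},"required":["targets"]}

```bash
mkdir -p pics; ls; python3 - <<'E'
from rig import ctrl
import cv2
for n in ("scene","side","wrist"):
    im=ctrl.get_image(n); cv2.imwrite(f"pics/{n}0.png",im["pixels"][:,:,::-1])
    print(n,im["intrinsics"],im["distortion"],im["R"],im["t"])
print(ctrl.observe(),ctrl.tcp_to_grasp)
E
```

```text
pics
scene [[520.39673538   0.         281.57765975]
 [  0.         520.39673538 208.38538445]
 [  0.           0.           1.        ]] [-0.1037089  0.         0.         0.         0.       ] [[ 0.45380549  0.89109908 -0.00173427]
 [ 0.67739287 -0.3462356  -0.64904531]
 [-0.57896414  0.29336554 -0.76074778]] [-0.3358502  -0.34585132  1.48581311]
side [[455.85702215   0.         280.67757431]
 [  0.         455.85702215 201.69485732]
 [  0.           0.           1.        ]] [-0.15008365  0.          0.          0.          0.        ] [[ 0.95199552 -0.30610406  0.00219639]
 [-0.19913713 -0.62474166 -0.75501143]
 [ 0.23248424  0.71833012 -0.65570795]] [-0.58320353  0.20281372  0.95591526]
wrist [[308.68185245   0.         282.55995872]
 [  0.         308.68185245 212.94866934]
 [  0.           0.           1.        ]] [0.01840882 0.         0.         0.         0.        ] [[ 9.99998405e-01  2.90879477e-04 -1.76195603e-03]
 [ 7.24693490e-04 -9.67852304e-01  2.51518173e-01]
 [-1.63215173e-03 -2.51519049e-01 -9.67850972e-01]] [-0.57364033 -0.02599573  0.3905091 ]
{'time_s': 0.15, 'qpos': array([-1.21036274e-01,  2.76431119e-01,  1.50577862e+00, -3.37781658e-06,
        1.36070781e+00, -1.20982367e-01]), 'dq': array([-0.00066977, -0.00078874, -0.00182645, -0.00069632,  0.00016362,
        0.00022497]), 'tau': array([ 2.15351523e-03, -4.04925048e+01, -2.37432325e+01,  7.02095032e-02,
        3.15094914e-02, -7.84152348e-05]), 'eef_pos': array([5.74599263e-01, 2.11960538e-05, 2.04839457e-01]), 'eef_rot': array([-2.22076422e+00, -2.22064608e+00,  1.28685056e-03]), 'ft_force': array([ 0.1562253 , -0.2215699 ,  0.20760719]), 'moment': array([-0.02689066,  0.00732974, -0.00536705]), 'gripper_force': 0.0, 'width': 1.0026149916918423} 0.0188
```

View pics/scene0.png

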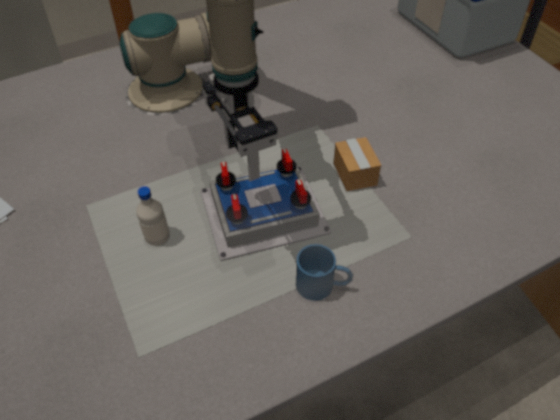

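View pics/side0.png

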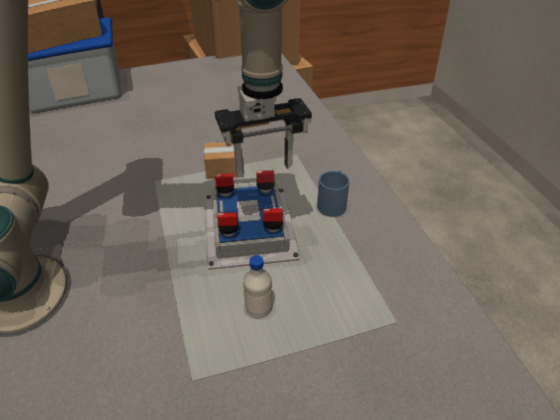

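View pics/wrist0.png

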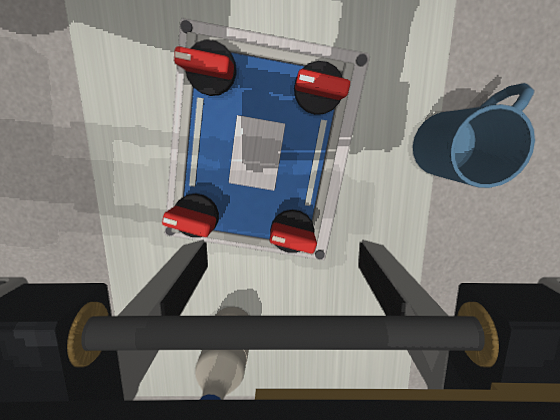

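The scene view shows the jig near (265,200), the bottle at (150,215), the carton at (357,163) and the mug at (315,272). In the wrist view the knobs are at about (205,63), (323,85), (190,218) and (293,235), each with its white mark at the left end of the bar. All four bars run roughly along world x.

```bash
cat > h.py <<'E'
import numpy as np, cv2
from rig import ctrl
def ray(im,px,z):
    n=cv2.undistortPoints(np.float64(px).reshape(-1,1,2),im["intrinsics"],np.array(im["distortion"])).reshape(-1,2)
    R=np.array(im["R"]);C=-R.T@np.array(im["t"]);d=np.c_[n,np.ones(len(n))]@R
    return (C+d*((z-C[2])/d[:,2])[:,None])[:,:2]
def knobs(im,vmin=None,show=None):
    hsv=cv2.cvtColor(im["pixels"],cv2.COLOR_RGB2HSV);h,s,v=cv2.split(hsv)
    red=(((h<8)|(h>172))&(s>150)&(v>60)).astype(np.uint8)
    red=cv2.morphologyEx(red,cv2.MORPH_CLOSE,np.ones((5,5)))
    n,l,st,c=cv2.connectedComponentsWithStats(red)
    out=[]
    for i in range(1,n):
        if st[i,4]<150: continue
        m=(l==i).astype(np.uint8)
        m=cv2.dilate(m,np.ones((3,3)))>0
        out.append((c[i],st[i],m,h,s,v))
    return out
E
python3 - <<'E'
from h import *
im=ctrl.get_image("wrist")
for c,st,m,h,s,v in knobs(im):
    print(c.round(1),st, np.histogram(v[m],bins=range(0,257,20))[0])
    w=m&(s<80)&(v>140); ys,xs=np.nonzero(w); print(" mark",xs.mean(),ys.mean(),len(xs), ray(im,[[xs.mean(),ys.mean()]],.114))
x,y,w,hh=150,10,220,260
cv2.imwrite("pics/w1.png",cv2.resize(im["pixels"][y:y+hh,x:x+w,::-1],None,fx=2.3,fy=2.3,interpolation=cv2.INTER_NEAREST))
E
```

```text
[205.9  63.1] [ 175   47   59   33 1173] [  4  91  30 290  45  74 151 193  58 120 341   0]
 mark 181.47826086956522 56.56521739130435 23 [[0.49374055 0.13125048]]
[322.8  84.8] [ 295   69   55   31 1061] [  1  74  31 214  64  62 142 494  31  45 102  17]
 mark 306.4 78.2 35 [[0.59317073 0.11562588]]
[189.7 221. ] [ 162  206   54   31 1046] [  5  54  33  89 351  37  43  66  96 111 343  12]
 mark 172.50537634408602 222.19354838709677 93 [[ 0.47403933 -0.00558469]]
[293.4 237.7] [270 223  47  30 903] [  2  45  37  59 304  38  57  81  82 230 160   0]
 mark 291.34615384615387 242.44230769230768 52 [[ 0.58208356 -0.02503144]]
```

View pics/w1.png

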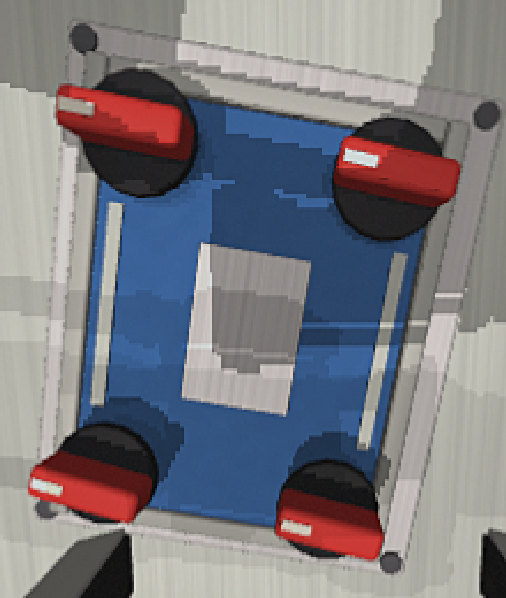

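The enlarged crop shows the four red bars cleanly: bright top faces, darker sides, and a white mark at each left end. I'll fit the top faces.

```bash
cat >> h.py <<'E'
def bars(im):
    res=[]
    for c,st,m,h,s,v in knobs(im):
        white=m&(s<90)&(v>130)
        top=(m&(v>112)&(s>90)|white).astype(np.uint8)
        top=cv2.morphologyEx(top,cv2.MORPH_OPEN,np.ones((3,3)))
        n,l,st2,_=cv2.connectedComponentsWithStats(top)
        top=(l==1+np.argmax(st2[1:,4]))
        ys,xs=np.nonzero(top); P=ray(im,np.c_[xs,ys],.114)
        (cx,cy),(w,hh),a=cv2.minAreaRect((P*1000).astype(np.float32))
        mu=P.mean(0);ev,V=np.linalg.eigh(np.cov((P-mu).T));d=V[:,1]
        d=d*np.sign(d[0]); 
        res.append((cx,cy,max(w,hh),min(w,hh),np.degrees(np.arctan2(d[1],d[0])),*(mu*1000)))
    return np.array(res)
def grid(C): # rigid fit; C order TL,TR,BL,BR in world mm
    M=np.array([[-50,70],[50,70],[-50,-70],[50,-70]],float)
    mc=C.mean(0);H=M.T@(C-mc);U,S,Vt=np.linalg.svd(H);R=(U@Vt).T
    return M@R.T+mc, np.degrees(np.arctan2(R[1,0],R[0,0]))
E
python3 - <<'E'
from h import *
np.set_printoptions(suppress=True,precision=1)
im=ctrl.get_image("wrist")
b=bars(im);print(b)
for C in(b[:,:2],b[:,5:7]):
    G,a=grid(C);print(G,a,(C-G))
E
```

```text
[[508.8 129.3  43.2  12.8 -10.1 510.1 129.1]
 [606.3 112.6  42.6  12.6 -12.  607.1 112.6]
 [485.1  -8.   43.5  13.8 -17.1 485.5  -7.9]
 [583.2 -24.7  42.8  13.7 -16.  584.1 -24.8]]
[[508.3 129.7]
 [606.9 112.9]
 [484.8  -8.3]
 [583.4 -25.1]] -9.669875638135528 [[ 0.5 -0.4]
 [-0.6 -0.3]
 [ 0.3  0.3]
 [-0.1  0.4]]
[[509.3 129.7]
 [607.9 112.7]
 [485.5  -8.2]
 [584.1 -25.2]] -9.784477612488608 [[ 0.8 -0.7]
 [-0.8 -0.2]
 [ 0.   0.4]
 [ 0.   0.5]]
```

>>> move_arm(targets=[{"tx": 0.81,"ty": -0.413,"claw": 40},{"tx": 0.81,"ty": -0.413,"claw": 40},{"tx": 0.81,"ty": -0.413,"claw": 40},{"tx": 0.81,"ty": -0.413,"claw": 40},{"az": -1,"tz": 0.2,"claw": 40},{"az": -1,"tz": 0.2,"claw": 40},{"az": -1,"tz": 0.2,"claw": 40},{"az": -1,"tz": 0.2,"claw": 40}])

```text
validation failed for argument at $.ta...
```

>>> move_arm(targets=[{"az": -1,"tz": 0.1,"claw": 40},{"az": -1,"tz": 0.1,"claw": 40},{"az": -1,"tz": 0.1,"claw": 40},{"az": -1,"tz": 0.1,"claw": 40},{"az": -1,"tz": 0.1,"claw": 40},{"az": -1,"tz": 0.1,"claw": 40},{"az": -1,"tz": 0.1,"claw": 40},{"az": -1,"tz": 0.1,"claw": 40}])

```text
validation failed for argument at $.ta...
```

>>> move_arm(targets=[{"az": -1,"claw": 40},{"az": -0.33,"claw": 40},{"claw": 40},{"claw": 40},{"claw": 40},{"claw": 40},{"claw": 40},{"claw": 40}])

```text
validation failed for argument at $.ta...
```

```bash
cat >> h.py <<'E'
from scipy.spatial.transform import Rotation as Ro
C={'TL':(508.5,129.5),'TR':(607,112.8),'BL':(485,-8.2),'BR':(583.5,-25)}
def st(to=None,bar=None):
    o=ctrl.observe();M=Ro.from_rotvec(o["eef_rot"]).as_matrix();p=o["eef_pos"]*1000
    yaw=np.degrees(np.arctan2(M[1,0],M[0,0]))
    print("t",round(o["time_s"],2),"p",p.round(1),"yaw",round(yaw,1),"F",o["ft_force"].round(1),"Mz",o["moment"].round(3),"w",round(o["width"]*94,1),"g",round(o["gripper_force"],1),"q6",round(o["qpos"][5],2), "tilt",M[:2,2].round(4))
    if to:
        d=np.array([*C[to],p[2]])-p;print("units to",to,(M.T@d/40).round(3))
    if bar is not None:
        e=(yaw-bar+90)%180-90;print("az units to bar",round(e/6,2))
E
python3 -c "
from h import *
st('TL',-10.1)"
```

```text
t 0.25 p [574.7   0.  205.1] yaw 90.0 F [ 0.2  0.1 -0.1] Mz [-0.011 -0.    -0.026] w 93.9 g 0.0 q6 -0.12 tilt [-0.0008  0.0001]
units to TL [ 3.237e+00 -1.656e+00  2.000e-03]
az units to bar -13.32
```

>>> move_arm(targets=[{"tx": 0.81,"ty": -0.413,"tz": 0,"ax": 0,"ay": 0,"az": 0,"claw": 40},{"tx": 0.81,"ty": -0.413,"tz": 0,"ax": 0,"ay": 0,"az": 0,"claw": 40},{"tx": 0.81,"ty": -0.413,"tz": 0,"ax": 0,"ay": 0,"az": 0,"claw": 40},{"tx": 0.81,"ty": -0.413,"tz": 0,"ax": 0,"ay": 0,"az": 0,"claw": 40},{"tx": 0,"ty": 0,"tz": 0.2,"ax": 0,"ay": 0,"az": -1,"claw": 40},{"tx": 0,"ty": 0,"tz": 0.2,"ax": 0,"ay": 0,"az": -1,"claw": 40},{"tx": 0,"ty": 0,"tz": 0.2,"ax": 0,"ay": 0,"az": -1,"claw": 40},{"tx": 0,"ty": 0,"tz": 0.2,"ax": 0,"ay": 0,"az": -1,"claw": 40}], force=60)

```text
time_s: 0.92
eef_pos: [0.5087, 0.13, 0.1732]
eef_rot: [1.703, 2.64, 0.0]
ft_force: [-0.3, 0.3, -0.3]
width: 0.471
gripper_force: 0.0
```

>>> move_arm(targets=[{"tx": 0,"ty": 0,"tz": 0.1,"ax": 0,"ay": 0,"az": -1,"claw": 40},{"tx": 0,"ty": 0,"tz": 0.1,"ax": 0,"ay": 0,"az": -1,"claw": 40},{"tx": 0,"ty": 0,"tz": 0.1,"ax": 0,"ay": 0,"az": -1,"claw": 40},{"tx": 0,"ty": 0,"tz": 0.1,"ax": 0,"ay": 0,"az": -1,"claw": 40},{"tx": 0,"ty": 0,"tz": 0.1,"ax": 0,"ay": 0,"az": -1,"claw": 40},{"tx": 0,"ty": 0,"tz": 0.1,"ax": 0,"ay": 0,"az": -1,"claw": 40},{"tx": 0,"ty": 0,"tz": 0.1,"ax": 0,"ay": 0,"az": -1,"claw": 40},{"tx": 0,"ty": 0,"tz": 0.1,"ax": 0,"ay": 0,"az": -1,"claw": 40}])

```text
time_s: 1.58
eef_pos: [0.5089, 0.1296, 0.1412]
eef_rot: [-0.483, -3.104, 0.0]
ft_force: [-0.2, -0.2, -0.1]
width: 0.425
gripper_force: 0.0
```

```bash
python3 -c "
from h import *
st('TL',-10.1)
im=ctrl.get_image('wrist');cv2.imwrite('pics/w2.png',im['pixels'][:,:,::-1])
np.set_printoptions(suppress=True,precision=1)
print(bars(im))"
```

```text
t 1.58 p [508.9 129.6 141.2] yaw 162.3 F [-0.2 -0.2 -0.1] Mz [ 0.12  -0.05  -0.026] w 40.0 g 0.0 q6 -1.15 tilt [-0.0001 -0.0001]
units to TL [ 0.009 -0.004  0.   ]
az units to bar -1.27
[[506.7 129.9  42.5  12.4  -9.8 507.4 129.7]
 [484.6  -6.7  43.5  14.1 -17.4 485.1  -6.8]
 [612.3 112.1  29.4  14.6 -10.9 612.2 112.1]]
```

View pics/w2.png

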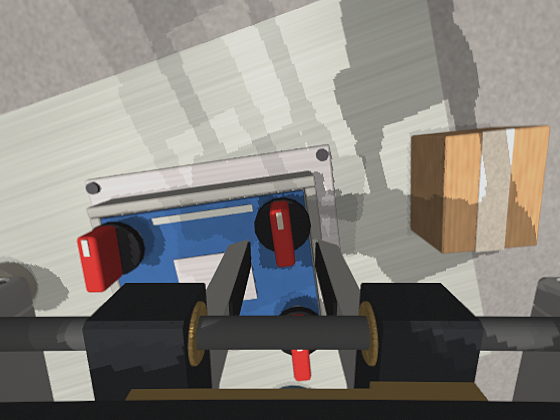

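The bar of the upper-left knob sits between the fingers at (283,232) and is centred. I'll turn the last 8 degrees, descend and grip.

>>> move_arm(targets=[{"tx": 0.025,"ty": 0,"tz": 0.2,"ax": 0,"ay": 0,"az": -1,"claw": 40},{"tx": 0,"ty": 0,"tz": 0.5,"ax": 0,"ay": 0,"az": -0.3,"claw": 40},{"tx": 0,"ty": 0,"tz": 0.5,"ax": 0,"ay": 0,"az": 0,"claw": 30},{"tx": 0,"ty": 0,"tz": 0.13,"ax": 0,"ay": 0,"az": 0,"claw": 10},{"tx": 0,"ty": 0,"tz": 0,"ax": 0,"ay": 0,"az": 0,"claw": 5},{"tx": 0,"ty": 0,"tz": 0,"ax": 0,"ay": 0,"az": 0,"claw": 5},{"tx": 0,"ty": 0,"tz": 0,"ax": 0,"ay": 0,"az": 0,"claw": 5},{"tx": 0,"ty": 0,"tz": 0,"ax": 0,"ay": 0,"az": 0,"claw": 5}])

```text
time_s: 2.3
eef_pos: [0.5084, 0.1294, 0.0889]
eef_rot: [0.28, 3.128, -0.001]
ft_force: [-0.3, -1.7, -2.1]
width: 0.144
gripper_force: 60.0
```

```bash
python3 -c "
from h import *
st('TL',-10.1)"
```

```text
t 2.3 p [508.4 129.4  88.9] yaw 169.8 F [-0.3 -1.7 -2.1] Mz [-0.337 -0.067 -0.141] w 13.5 g 60.0 q6 -1.27 tilt [ 0.001  -0.0009]
units to TL [-0.002  0.003  0.   ]
az units to bar -0.02
```

>>> move_arm(targets=[{"tx": 0,"ty": 0,"tz": 0,"ax": 0,"ay": 0,"az": 0.4,"claw": 5},{"tx": 0,"ty": 0,"tz": 0,"ax": 0,"ay": 0,"az": 0.4,"claw": 5},{"tx": 0,"ty": 0,"tz": 0,"ax": 0,"ay": 0,"az": 0.4,"claw": 5},{"tx": 0,"ty": 0,"tz": 0,"ax": 0,"ay": 0,"az": 0.4,"claw": 5},{"tx": 0,"ty": 0,"tz": 0,"ax": 0,"ay": 0,"az": 0.4,"claw": 5},{"tx": 0,"ty": 0,"tz": 0,"ax": 0,"ay": 0,"az": 0.4,"claw": 5},{"tx": 0,"ty": 0,"tz": 0,"ax": 0,"ay": 0,"az": 0.4,"claw": 5},{"tx": 0,"ty": 0,"tz": 0,"ax": 0,"ay": 0,"az": 0.4,"claw": 5}])

```text
time_s: 2.97
eef_pos: [0.5084, 0.1295, 0.0889]
eef_rot: [0.798, 3.037, -0.001]
ft_force: [0.0, -2.0, -2.2]
width: 0.143
gripper_force: 60.1
```

```bash
python3 -c "
from h import *
st('TL')
ctrl.get_image('side');st()
ctrl.get_image('side');st()"
```

```text
t 2.97 p [508.4 129.5  88.9] yaw 150.6 F [ 0.  -2.  -2.2] Mz [-0.179 -0.13   0.376] w 13.5 g 60.1 q6 -0.94 tilt [ 0.0014 -0.0009]
units to TL [-0.001  0.001  0.   ]
t 3.02 p [508.5 129.5  88.9] yaw 150.5 F [ 0.  -2.3 -2.9] Mz [-0.234 -0.111  0.224] w 13.4 g 60.0 q6 -0.94 tilt [ 0.0014 -0.0009]
t 3.07 p [508.5 129.5  88.9] yaw 150.6 F [-0.  -1.8 -1.5] Mz [-0.284 -0.03   0.188] w 13.6 g 60.0 q6 -0.94 tilt [ 0.0014 -0.0008]
```

>>> move_arm(targets=[{"tx": 0,"ty": 0,"tz": 0,"ax": 0,"ay": 0,"az": 0.2,"claw": 5},{"tx": 0,"ty": 0,"tz": 0,"ax": 0,"ay": 0,"az": 0.2,"claw": 5},{"tx": 0,"ty": 0,"tz": 0,"ax": 0,"ay": 0,"az": 0.2,"claw": 5},{"tx": 0,"ty": 0,"tz": 0,"ax": 0,"ay": 0,"az": 0.2,"claw": 5},{"tx": 0,"ty": 0,"tz": 0,"ax": 0,"ay": 0,"az": 0.2,"claw": 5},{"tx": 0,"ty": 0,"tz": 0,"ax": 0,"ay": 0,"az": 0.2,"claw": 5},{"tx": 0,"ty": 0,"tz": 0,"ax": 0,"ay": 0,"az": 0.2,"claw": 5},{"tx": 0,"ty": 0,"tz": 0,"ax": 0,"ay": 0,"az": 0.2,"claw": 5}])

```text
time_s: 3.73
eef_pos: [0.5085, 0.1296, 0.0888]
eef_rot: [1.051, 2.959, -0.0]
ft_force: [-0.5, -4.6, 5.8]
width: 0.142
gripper_force: 60.1
```

```bash
python3 -c "
from h import *
st('TL')
im=ctrl.get_image('side');cv2.imwrite('pics/s1.png',cv2.resize(im['pixels'][150:280,180:320,::-1],None,fx=4,fy=4,interpolation=cv2.INTER_NEAREST))"
```

```text
t 3.73 p [508.5 129.6  88.8] yaw 140.9 F [-0.5 -4.6  5.8] Mz [-0.805 -0.034  0.344] w 13.3 g 60.1 q6 -0.77 tilt [ 0.0012 -0.0006]
units to TL [-0.002 -0.002  0.   ]
```

View pics/s1.png

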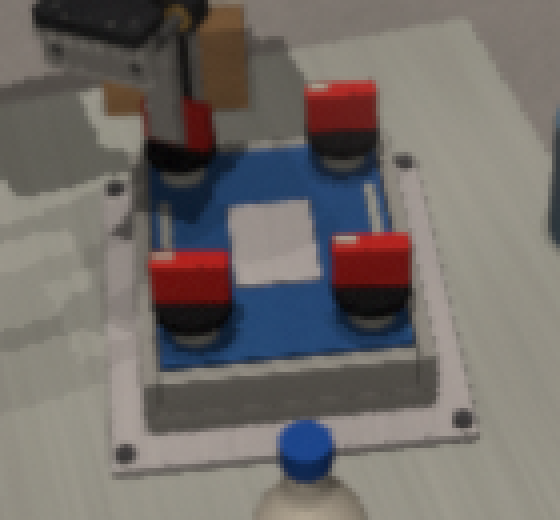

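The side crop shows the gripper on the far-left knob and the other three knobs untouched. It's too coarse to see the collar gap, so I'll work from torque.

>>> move_arm(targets=[{"tx": 0,"ty": 0,"tz": 0,"ax": 0,"ay": 0,"az": 0.15,"claw": 5},{"tx": 0,"ty": 0,"tz": 0,"ax": 0,"ay": 0,"az": 0.15,"claw": 5},{"tx": 0,"ty": 0,"tz": 0,"ax": 0,"ay": 0,"az": 0.15,"claw": 5},{"tx": 0,"ty": 0,"tz": 0,"ax": 0,"ay": 0,"az": 0.15,"claw": 5},{"tx": 0,"ty": 0,"tz": 0,"ax": 0,"ay": 0,"az": 0.15,"claw": 5},{"tx": 0,"ty": 0,"tz": 0,"ax": 0,"ay": 0,"az": 0.15,"claw": 5},{"tx": 0,"ty": 0,"tz": 0,"ax": 0,"ay": 0,"az": 0.15,"claw": 5},{"tx": 0,"ty": 0,"tz": 0,"ax": 0,"ay": 0,"az": 0.15,"claw": 5}])

```text
time_s: 4.45
eef_pos: [0.5086, 0.1297, 0.0889]
eef_rot: [1.234, 2.887, 0.0]
ft_force: [-0.9, -4.8, 5.1]
width: 0.147
gripper_force: 60.1
```

```bash
python3 -c "
from h import *
st()"
```

```text
t 4.45 p [508.6 129.7  88.9] yaw 133.7 F [-0.9 -4.8  5.1] Mz [-0.778 -0.005  0.408] w 13.8 g 60.1 q6 -0.65 tilt [ 0.0014 -0.0005]
```

>>> move_arm(targets=[{"tx": 0,"ty": 0,"tz": 0,"ax": 0,"ay": 0,"az": 0.15,"claw": 5},{"tx": 0,"ty": 0,"tz": 0,"ax": 0,"ay": 0,"az": 0.15,"claw": 5},{"tx": 0,"ty": 0,"tz": 0,"ax": 0,"ay": 0,"az": 0.15,"claw": 5},{"tx": 0,"ty": 0,"tz": 0,"ax": 0,"ay": 0,"az": 0.15,"claw": 5},{"tx": 0,"ty": 0,"tz": 0,"ax": 0,"ay": 0,"az": 0.15,"claw": 5},{"tx": 0,"ty": 0,"tz": 0,"ax": 0,"ay": 0,"az": 0.15,"claw": 5},{"tx": 0,"ty": 0,"tz": 0,"ax": 0,"ay": 0,"az": 0.15,"claw": 5},{"tx": 0,"ty": 0,"tz": 0,"ax": 0,"ay": 0,"az": 0.15,"claw": 5}])

```text
time_s: 5.12
eef_pos: [0.5086, 0.1297, 0.0888]
eef_rot: [1.413, 2.804, 0.0]
ft_force: [-0.5, -3.9, 4.9]
width: 0.145
gripper_force: 60.1
```

```bash
python3 -c "
from h import *
st()"
```

```text
t 5.12 p [508.6 129.7  88.8] yaw 126.5 F [-0.5 -3.9  4.9] Mz [-0.844  0.018  0.378] w 13.6 g 60.1 q6 -0.52 tilt [ 0.0014 -0.0004]
```

```bash
sed -i 's/"tilt",M\[:2,2\].round(4)/"tau6",round(o["tau"][5],4)/' h.py; python3 -c "
from h import *
st()"
```

```text
t 5.12 p [508.6 129.7  88.8] yaw 126.5 F [-0.5 -3.9  4.9] Mz [-0.844  0.018  0.378] w 13.6 g 60.1 q6 -0.52 tau6 0.2146
```

>>> move_arm(targets=[{"tx": 0,"ty": 0,"tz": 0,"ax": 0,"ay": 0,"az": 0.12,"claw": 5},{"tx": 0,"ty": 0,"tz": 0,"ax": 0,"ay": 0,"az": 0.12,"claw": 5},{"tx": 0,"ty": 0,"tz": 0,"ax": 0,"ay": 0,"az": 0.12,"claw": 5},{"tx": 0,"ty": 0,"tz": 0,"ax": 0,"ay": 0,"az": 0.12,"claw": 5},{"tx": 0,"ty": 0,"tz": 0,"ax": 0,"ay": 0,"az": 0.12,"claw": 5},{"tx": 0,"ty": 0,"tz": 0,"ax": 0,"ay": 0,"az": 0.12,"claw": 5},{"tx": 0,"ty": 0,"tz": 0,"ax": 0,"ay": 0,"az": 0.12,"claw": 5},{"tx": 0,"ty": 0,"tz": 0,"ax": 0,"ay": 0,"az": 0.12,"claw": 5}])

```text
time_s: 5.78
eef_pos: [0.5086, 0.1297, 0.0888]
eef_rot: [1.552, 2.73, 0.001]
ft_force: [0.4, -4.2, 5.3]
width: 0.146
gripper_force: 60.1
```

```bash
python3 -c "
from h import *
st()"
```

```text
t 5.78 p [508.6 129.7  88.8] yaw 120.8 F [ 0.4 -4.2  5.3] Mz [-0.788  0.036  0.384] w 13.7 g 60.1 q6 -0.42 tau6 0.2537
```

>>> move_arm(targets=[{"tx": 0,"ty": 0,"tz": 0,"ax": 0,"ay": 0,"az": 0.12,"claw": 5},{"tx": 0,"ty": 0,"tz": 0,"ax": 0,"ay": 0,"az": 0.12,"claw": 5},{"tx": 0,"ty": 0,"tz": 0,"ax": 0,"ay": 0,"az": 0.12,"claw": 5},{"tx": 0,"ty": 0,"tz": 0,"ax": 0,"ay": 0,"az": 0.12,"claw": 5},{"tx": 0,"ty": 0,"tz": 0,"ax": 0,"ay": 0,"az": 0.12,"claw": 5},{"tx": 0,"ty": 0,"tz": 0,"ax": 0,"ay": 0,"az": 0.12,"claw": 5},{"tx": 0,"ty": 0,"tz": 0,"ax": 0,"ay": 0,"az": 0.12,"claw": 5},{"tx": 0,"ty": 0,"tz": 0,"ax": 0,"ay": 0,"az": 0.12,"claw": 5}])

```text
time_s: 6.45
eef_pos: [0.5086, 0.1297, 0.0888]
eef_rot: [1.687, 2.648, 0.001]
ft_force: [0.4, -4.5, 5.0]
width: 0.144
gripper_force: 60.1
```

```bash
python3 -c "
from h import *
st()"
```

```text
t 6.45 p [508.6 129.7  88.8] yaw 115.0 F [ 0.4 -4.5  5. ] Mz [-0.831 -0.054  0.368] w 13.5 g 60.1 q6 -0.32 tau6 0.2625
```

>>> move_arm(targets=[{"tx": 0,"ty": 0,"tz": 0,"ax": 0,"ay": 0,"az": 0.12,"claw": 5},{"tx": 0,"ty": 0,"tz": 0,"ax": 0,"ay": 0,"az": 0.12,"claw": 5},{"tx": 0,"ty": 0,"tz": 0,"ax": 0,"ay": 0,"az": 0.12,"claw": 5},{"tx": 0,"ty": 0,"tz": 0,"ax": 0,"ay": 0,"az": 0.12,"claw": 5},{"tx": 0,"ty": 0,"tz": 0,"ax": 0,"ay": 0,"az": 0.12,"claw": 5},{"tx": 0,"ty": 0,"tz": 0,"ax": 0,"ay": 0,"az": 0.12,"claw": 5},{"tx": 0,"ty": 0,"tz": 0,"ax": 0,"ay": 0,"az": 0.12,"claw": 5},{"tx": 0,"ty": 0,"tz": 0,"ax": 0,"ay": 0,"az": 0.12,"claw": 5}])

```text
time_s: 7.12
eef_pos: [0.5087, 0.1297, 0.0888]
eef_rot: [1.818, 2.56, 0.001]
ft_force: [-0.1, -3.9, 4.9]
width: 0.148
gripper_force: 60.1
```

```bash
python3 -c "
from h import *
st()"
```

```text
t 7.12 p [508.7 129.7  88.8] yaw 109.2 F [-0.1 -3.9  4.9] Mz [-0.78  -0.065  0.379] w 13.9 g 60.1 q6 -0.22 tau6 0.2713
```

>>> move_arm(targets=[{"tx": 0,"ty": 0,"tz": 0,"ax": 0,"ay": 0,"az": 0,"claw": 40},{"tx": 0,"ty": 0,"tz": 0,"ax": 0,"ay": 0,"az": 0,"claw": 40},{"tx": 0,"ty": 0,"tz": -1,"ax": 0,"ay": 0,"az": 0,"claw": 40},{"tx": -0.854,"ty": 0.098,"tz": -0.1,"ax": 0,"ay": 0,"az": 0,"claw": 40},{"tx": -0.854,"ty": 0.098,"tz": 0,"ax": 0,"ay": 0,"az": 0,"claw": 40},{"tx": -0.854,"ty": 0.098,"tz": 0,"ax": 0,"ay": 0,"az": 0,"claw": 40},{"tx": -0.854,"ty": 0.098,"tz": 0,"ax": 0,"ay": 0,"az": 0,"claw": 40},{"tx": -0.854,"ty": 0.098,"tz": 0,"ax": 0,"ay": 0,"az": 0,"claw": 40}])

```text
time_s: 7.78
eef_pos: [0.5834, -0.0249, 0.1319]
eef_rot: [-1.817, -2.561, -0.003]
ft_force: [0.8, 0.2, -0.5]
width: 0.424
gripper_force: 0.0
```

>>> move_arm(targets=[{"tx": 0,"ty": 0,"tz": 0,"ax": 0,"ay": 0,"az": -1,"claw": 40},{"tx": 0,"ty": 0,"tz": 0,"ax": 0,"ay": 0,"az": -1,"claw": 40},{"tx": 0,"ty": 0,"tz": 0,"ax": 0,"ay": 0,"az": -1,"claw": 40},{"tx": 0,"ty": 0,"tz": 0,"ax": 0,"ay": 0,"az": -1,"claw": 40},{"tx": 0,"ty": 0,"tz": 0,"ax": 0,"ay": 0,"az": -1,"claw": 40},{"tx": 0,"ty": 0,"tz": 0,"ax": 0,"ay": 0,"az": -1,"claw": 40},{"tx": 0,"ty": 0,"tz": 0,"ax": 0,"ay": 0,"az": -1,"claw": 40},{"tx": 0,"ty": 0,"tz": 0,"ax": 0,"ay": 0,"az": -1,"claw": 40}])

```text
time_s: 8.45
eef_pos: [0.5828, -0.0236, 0.1316]
eef_rot: [-0.611, -3.08, -0.004]
ft_force: [-0.8, -0.1, 0.1]
width: 0.424
gripper_force: 0.0
```

```bash
python3 -c "
from h import *
st('BR',-16)
im=ctrl.get_image('wrist')
np.set_printoptions(suppress=True,precision=1)
print(bars(im))"
```

```text
t 8.45 p [582.8 -23.6 131.6] yaw 157.5 F [-0.8 -0.1  0.1] Mz [ 0.055 -0.047  0.018] w 39.9 g 0.0 q6 -1.34 tau6 1.0348
units to BR [-0.029 -0.026 -0.   ]
az units to bar -1.08
[[507.8 127.6  43.9  14.  -70.9 508.2 126.5]
 [485.2  -8.9  43.7  13.9 -16.7 485.3  -8.8]
 [603.5 108.7  44.9  20.2  -4.  602.8 110.7]
 [582.7 -25.   43.1  12.7 -15.1 582.3 -24.8]]
```

>>> move_arm(targets=[{"tx": -0.03,"ty": -0.02,"tz": 0,"ax": 0,"ay": 0,"az": -1,"claw": 40},{"tx": 0,"ty": 0,"tz": 0.5,"ax": 0,"ay": 0,"az": -0.05,"claw": 40},{"tx": 0,"ty": 0,"tz": 0.5,"ax": 0,"ay": 0,"az": 0,"claw": 30},{"tx": 0,"ty": 0,"tz": 0.07,"ax": 0,"ay": 0,"az": 0,"claw": 10},{"tx": 0,"ty": 0,"tz": 0,"ax": 0,"ay": 0,"az": 0,"claw": 5},{"tx": 0,"ty": 0,"tz": 0,"ax": 0,"ay": 0,"az": 0,"claw": 5},{"tx": 0,"ty": 0,"tz": 0,"ax": 0,"ay": 0,"az": 0,"claw": 5},{"tx": 0,"ty": 0,"tz": 0,"ax": 0,"ay": 0,"az": 0,"claw": 5}])

```text
time_s: 9.17
eef_pos: [0.5844, -0.0257, 0.0901]
eef_rot: [0.447, 3.108, 0.001]
ft_force: [0.7, 0.4, -3.2]
width: 0.144
gripper_force: 59.9
```

```bash
python3 -c "
from h import *
st('BR',-16)"
```

```text
t 9.17 p [584.4 -25.7  90.1] yaw 163.6 F [ 0.7  0.4 -3.2] Mz [ 0.256 -0.128  0.261] w 13.5 g 59.9 q6 -1.45 tau6 0.262
units to BR [ 0.027  0.01  -0.   ]
az units to bar -0.06
```

>>> move_arm(targets=[{"tx": 0,"ty": 0,"tz": 0,"ax": 0,"ay": 0,"az": 0.2,"claw": 5},{"tx": 0,"ty": 0,"tz": 0,"ax": 0,"ay": 0,"az": 0.2,"claw": 5},{"tx": 0,"ty": 0,"tz": 0,"ax": 0,"ay": 0,"az": 0.2,"claw": 5},{"tx": 0,"ty": 0,"tz": 0,"ax": 0,"ay": 0,"az": 0.2,"claw": 5},{"tx": 0,"ty": 0,"tz": 0,"ax": 0,"ay": 0,"az": 0.2,"claw": 5},{"tx": 0,"ty": 0,"tz": 0,"ax": 0,"ay": 0,"az": 0.2,"claw": 5},{"tx": 0,"ty": 0,"tz": 0,"ax": 0,"ay": 0,"az": 0.2,"claw": 5},{"tx": 0,"ty": 0,"tz": 0,"ax": 0,"ay": 0,"az": 0.2,"claw": 5}])

```text
time_s: 9.83
eef_pos: [0.5844, -0.0258, 0.0901]
eef_rot: [0.709, 3.059, 0.001]
ft_force: [0.6, 3.1, 2.4]
width: 0.147
gripper_force: 60.0
```

```bash
python3 -c "
from h import *
st('BR')"
```

```text
t 9.83 p [584.4 -25.8  90.1] yaw 153.9 F [0.6 3.1 2.4] Mz [ 0.572 -0.292  0.391] w 13.8 g 60.0 q6 -1.28 tau6 0.1547
units to BR [ 0.028  0.008 -0.   ]
```

>>> move_arm(targets=[{"tx": 0,"ty": 0,"tz": 0,"ax": 0,"ay": 0,"az": 0.2,"claw": 5},{"tx": 0,"ty": 0,"tz": 0,"ax": 0,"ay": 0,"az": 0.2,"claw": 5},{"tx": 0,"ty": 0,"tz": 0,"ax": 0,"ay": 0,"az": 0.2,"claw": 5},{"tx": 0,"ty": 0,"tz": 0,"ax": 0,"ay": 0,"az": 0.2,"claw": 5},{"tx": 0,"ty": 0,"tz": 0,"ax": 0,"ay": 0,"az": 0.2,"claw": 5},{"tx": 0,"ty": 0,"tz": 0,"ax": 0,"ay": 0,"az": 0.2,"claw": 5},{"tx": 0,"ty": 0,"tz": 0,"ax": 0,"ay": 0,"az": 0.2,"claw": 5},{"tx": 0,"ty": 0,"tz": 0,"ax": 0,"ay": 0,"az": 0.2,"claw": 5}])

```text
time_s: 10.5
eef_pos: [0.5843, -0.0259, 0.0901]
eef_rot: [0.963, 2.989, 0.001]
ft_force: [1.9, 4.1, 5.6]
width: 0.146
gripper_force: 60.0
```

```bash
python3 -c "
from h import *
st('BR')"
```

```text
t 10.5 p [584.3 -25.9  90.1] yaw 144.3 F [1.9 4.1 5.6] Mz [ 0.623 -0.332  0.304] w 13.7 g 60.0 q6 -1.11 tau6 0.1545
units to BR [ 0.03   0.006 -0.   ]
```

Joint 6 torque is nearly noise-free. With no clamping it reads 0.1546 at 0.2 units per row, so T = tau6 + 1.027·rate. I'll continue on this knob.

>>> move_arm(targets=[{"tx": 0,"ty": 0,"tz": 0,"ax": 0,"ay": 0,"az": 0.2,"claw": 5},{"tx": 0,"ty": 0,"tz": 0,"ax": 0,"ay": 0,"az": 0.2,"claw": 5},{"tx": 0,"ty": 0,"tz": 0,"ax": 0,"ay": 0,"az": 0.2,"claw": 5},{"tx": 0,"ty": 0,"tz": 0,"ax": 0,"ay": 0,"az": 0.2,"claw": 5},{"tx": 0,"ty": 0,"tz": 0,"ax": 0,"ay": 0,"az": 0.2,"claw": 5},{"tx": 0,"ty": 0,"tz": 0,"ax": 0,"ay": 0,"az": 0.2,"claw": 5},{"tx": 0,"ty": 0,"tz": 0,"ax": 0,"ay": 0,"az": 0.2,"claw": 5},{"tx": 0,"ty": 0,"tz": 0,"ax": 0,"ay": 0,"az": 0.2,"claw": 5}])

```text
time_s: 11.17
eef_pos: [0.5843, -0.0259, 0.09]
eef_rot: [1.209, 2.898, 0.001]
ft_force: [1.0, 3.8, 5.5]
width: 0.142
gripper_force: 60.0
```

```bash
python3 -c "
from h import *
st('BR')"
```

```text
t 11.17 p [584.3 -25.9  90. ] yaw 134.7 F [1.  3.8 5.5] Mz [ 0.615 -0.262  0.313] w 13.3 g 60.0 q6 -0.94 tau6 0.1562
units to BR [ 0.031  0.003 -0.   ]
```

>>> move_arm(targets=[{"tx": 0,"ty": 0,"tz": 0,"ax": 0,"ay": 0,"az": 0.2,"claw": 5},{"tx": 0,"ty": 0,"tz": 0,"ax": 0,"ay": 0,"az": 0.2,"claw": 5},{"tx": 0,"ty": 0,"tz": 0,"ax": 0,"ay": 0,"az": 0.2,"claw": 5},{"tx": 0,"ty": 0,"tz": 0,"ax": 0,"ay": 0,"az": 0.2,"claw": 5},{"tx": 0,"ty": 0,"tz": 0,"ax": 0,"ay": 0,"az": 0.2,"claw": 5},{"tx": 0,"ty": 0,"tz": 0,"ax": 0,"ay": 0,"az": 0.2,"claw": 5},{"tx": 0,"ty": 0,"tz": 0,"ax": 0,"ay": 0,"az": 0.2,"claw": 5},{"tx": 0,"ty": 0,"tz": 0,"ax": 0,"ay": 0,"az": 0.2,"claw": 5}])

```text
time_s: 11.83
eef_pos: [0.5842, -0.026, 0.09]
eef_rot: [1.448, 2.787, 0.001]
ft_force: [1.5, 2.6, 4.7]
width: 0.144
gripper_force: 60.0
```

```bash
python3 -c "
from h import *
st('BR')"
```

```text
t 11.83 p [584.2 -26.   90. ] yaw 125.1 F [1.5 2.6 4.7] Mz [ 0.539 -0.306  0.322] w 13.6 g 60.0 q6 -0.78 tau6 0.1697
units to BR [ 0.031 -0.    -0.   ]
```

>>> move_arm(targets=[{"tx": 0,"ty": 0,"tz": 0,"ax": 0,"ay": 0,"az": 0.35,"claw": 5},{"tx": 0,"ty": 0,"tz": 0,"ax": 0,"ay": 0,"az": 0.35,"claw": 5},{"tx": 0,"ty": 0,"tz": 0,"ax": 0,"ay": 0,"az": 0.35,"claw": 5},{"tx": 0,"ty": 0,"tz": 0,"ax": 0,"ay": 0,"az": 0.35,"claw": 5},{"tx": 0,"ty": 0,"tz": 0,"ax": 0,"ay": 0,"az": 0.35,"claw": 5},{"tx": 0,"ty": 0,"tz": 0,"ax": 0,"ay": 0,"az": 0.35,"claw": 5},{"tx": 0,"ty": 0,"tz": 0,"ax": 0,"ay": 0,"az": 0.2,"claw": 5},{"tx": 0,"ty": 0,"tz": 0,"ax": 0,"ay": 0,"az": 0.2,"claw": 5}])

```text
time_s: 12.5
eef_pos: [0.5841, -0.0261, 0.09]
eef_rot: [1.799, 2.574, 0.001]
ft_force: [0.8, 3.1, 5.2]
width: 0.147
gripper_force: 60.0
```

```bash
python3 -c "
from h import *
st('TR')"
```

```text
t 12.5 p [584.1 -26.1  90. ] yaw 110.1 F [0.8 3.1 5.2] Mz [ 0.554 -0.192  0.396] w 13.8 g 60.0 q6 -0.51 tau6 0.2038
units to TR [ 3.064  1.731 -0.   ]
```

>>> move_arm(targets=[{"tx": 0,"ty": 0,"tz": 0,"ax": 0,"ay": 0,"az": 0,"claw": 40},{"tx": 0,"ty": 0,"tz": 0,"ax": 0,"ay": 0,"az": 0,"claw": 40},{"tx": 0,"ty": 0,"tz": -1,"ax": 0,"ay": 0,"az": 0,"claw": 40},{"tx": 0.613,"ty": 0.346,"tz": -0.1,"ax": 0,"ay": 0,"az": 0,"claw": 40},{"tx": 0.613,"ty": 0.346,"tz": 0,"ax": 0,"ay": 0,"az": 0,"claw": 40},{"tx": 0.613,"ty": 0.346,"tz": 0,"ax": 0,"ay": 0,"az": 0,"claw": 40},{"tx": 0.613,"ty": 0.346,"tz": 0,"ax": 0,"ay": 0,"az": 0,"claw": 40},{"tx": 0.613,"ty": 0.346,"tz": 0,"ax": 0,"ay": 0,"az": 0,"claw": 40}])

```text
time_s: 13.17
eef_pos: [0.6055, 0.1131, 0.1326]
eef_rot: [-1.798, -2.575, 0.004]
ft_force: [0.2, -0.5, 0.4]
width: 0.425
gripper_force: 0.0
```

>>> move_arm(targets=[{"tx": 0,"ty": 0,"tz": 0,"ax": 0,"ay": 0,"az": -1,"claw": 40},{"tx": 0,"ty": 0,"tz": 0,"ax": 0,"ay": 0,"az": -1,"claw": 40},{"tx": 0,"ty": 0,"tz": 0,"ax": 0,"ay": 0,"az": -1,"claw": 40},{"tx": 0,"ty": 0,"tz": 0,"ax": 0,"ay": 0,"az": -1,"claw": 40},{"tx": 0,"ty": 0,"tz": 0,"ax": 0,"ay": 0,"az": -1,"claw": 40},{"tx": 0,"ty": 0,"tz": 0,"ax": 0,"ay": 0,"az": -1,"claw": 40},{"tx": 0,"ty": 0,"tz": 0,"ax": 0,"ay": 0,"az": -1,"claw": 40},{"tx": 0,"ty": 0,"tz": 0,"ax": 0,"ay": 0,"az": -1,"claw": 40}])

```text
time_s: 13.83
eef_pos: [0.6053, 0.1119, 0.1324]
eef_rot: [-0.586, -3.084, 0.004]
ft_force: [-0.3, 0.4, -0.0]
width: 0.427
gripper_force: 0.0
```

```bash
python3 -c "
from h import *
st('TR',-11.5)
im=ctrl.get_image('wrist')
np.set_printoptions(suppress=True,precision=1)
print(bars(im))"
```

```text
t 13.83 p [605.3 111.9 132.4] yaw 158.5 F [-0.3  0.4 -0. ] Mz [ 0.098 -0.132 -0.017] w 40.1 g 0.0 q6 -1.12 tau6 1.0347
units to TR [-0.031  0.036 -0.   ]
az units to bar -1.67
[[508.4 129.2  44.4  13.8 -69.8 508.7 128.7]
 [486.   -7.3  43.5  14.6 -17.5 486.5  -7.3]
 [605.8 113.1  42.8  12.9 -11.8 605.8 113.1]
 [583.7 -23.5  44.7  14.4 -68.6 583.6 -24.1]]
```

>>> move_arm(targets=[{"tx": -0.013,"ty": 0.035,"tz": 0,"ax": 0,"ay": 0,"az": -1,"claw": 40},{"tx": 0,"ty": 0,"tz": 0.5,"ax": 0,"ay": 0,"az": -0.65,"claw": 40},{"tx": 0,"ty": 0,"tz": 0.5,"ax": 0,"ay": 0,"az": 0,"claw": 30},{"tx": 0,"ty": 0,"tz": 0.07,"ax": 0,"ay": 0,"az": 0,"claw": 10},{"tx": 0,"ty": 0,"tz": 0,"ax": 0,"ay": 0,"az": 0,"claw": 5},{"tx": 0,"ty": 0,"tz": 0,"ax": 0,"ay": 0,"az": 0,"claw": 5},{"tx": 0,"ty": 0,"tz": 0,"ax": 0,"ay": 0,"az": 0,"claw": 5},{"tx": 0,"ty": 0,"tz": 0,"ax": 0,"ay": 0,"az": 0,"claw": 5}])

```text
time_s: 14.55
eef_pos: [0.6072, 0.1126, 0.0909]
eef_rot: [-0.325, -3.125, 0.004]
ft_force: [-0.5, -5.0, -3.8]
width: 0.145
gripper_force: 60.0
```

```bash
python3 -c "
from h import *
st('TR',-11.5)"
```

```text
t 14.55 p [607.2 112.6  90.9] yaw 168.1 F [-0.5 -5.  -3.8] Mz [-0.735  0.07  -0.07 ] w 13.7 g 60.0 q6 -1.29 tau6 -0.0284
units to TR [ 0.006  0.003 -0.   ]
az units to bar -0.07
```

>>> move_arm(targets=[{"tx": 0,"ty": 0,"tz": 0,"ax": 0,"ay": 0,"az": 0.2,"claw": 5},{"tx": 0,"ty": 0,"tz": 0,"ax": 0,"ay": 0,"az": 0.2,"claw": 5},{"tx": 0,"ty": 0,"tz": 0,"ax": 0,"ay": 0,"az": 0.2,"claw": 5},{"tx": 0,"ty": 0,"tz": 0,"ax": 0,"ay": 0,"az": 0.2,"claw": 5},{"tx": 0,"ty": 0,"tz": 0,"ax": 0,"ay": 0,"az": 0.2,"claw": 5},{"tx": 0,"ty": 0,"tz": 0,"ax": 0,"ay": 0,"az": 0.2,"claw": 5},{"tx": 0,"ty": 0,"tz": 0,"ax": 0,"ay": 0,"az": 0.2,"claw": 5},{"tx": 0,"ty": 0,"tz": 0,"ax": 0,"ay": 0,"az": 0.2,"claw": 5}])

```text
time_s: 15.22
eef_pos: [0.6072, 0.1127, 0.0909]
eef_rot: [0.587, 3.086, -0.004]
ft_force: [-1.3, -5.0, -3.2]
width: 0.145
gripper_force: 60.1
```

```bash
python3 -c "
from h import *
st('TR')"
```

```text
t 15.22 p [607.2 112.7  90.9] yaw 158.5 F [-1.3 -5.  -3.2] Mz [-0.937  0.015  0.359] w 13.7 g 60.1 q6 -1.12 tau6 0.1557
units to TR [ 0.005  0.001 -0.   ]
```

>>> move_arm(targets=[{"tx": 0,"ty": 0,"tz": 0,"ax": 0,"ay": 0,"az": 0.2,"claw": 5},{"tx": 0,"ty": 0,"tz": 0,"ax": 0,"ay": 0,"az": 0.2,"claw": 5},{"tx": 0,"ty": 0,"tz": 0,"ax": 0,"ay": 0,"az": 0.2,"claw": 5},{"tx": 0,"ty": 0,"tz": 0,"ax": 0,"ay": 0,"az": 0.2,"claw": 5},{"tx": 0,"ty": 0,"tz": 0,"ax": 0,"ay": 0,"az": 0.2,"claw": 5},{"tx": 0,"ty": 0,"tz": 0,"ax": 0,"ay": 0,"az": 0.2,"claw": 5},{"tx": 0,"ty": 0,"tz": 0,"ax": 0,"ay": 0,"az": 0.2,"claw": 5},{"tx": 0,"ty": 0,"tz": 0,"ax": 0,"ay": 0,"az": 0.2,"claw": 5}])

```text
time_s: 15.88
eef_pos: [0.6072, 0.1127, 0.0908]
eef_rot: [0.843, 3.026, -0.004]
ft_force: [-1.1, -4.8, -3.9]
width: 0.146
gripper_force: 60.1
```

```bash
python3 -c "
from h import *
st('TR')"
```

```text
t 15.88 p [607.2 112.7  90.8] yaw 148.9 F [-1.1 -4.8 -3.9] Mz [-0.964  0.045  0.388] w 13.7 g 60.1 q6 -0.95 tau6 0.1558
units to TR [ 0.005 -0.001 -0.   ]
```

>>> move_arm(targets=[{"tx": 0,"ty": 0,"tz": 0,"ax": 0,"ay": 0,"az": 0.2,"claw": 5},{"tx": 0,"ty": 0,"tz": 0,"ax": 0,"ay": 0,"az": 0.2,"claw": 5},{"tx": 0,"ty": 0,"tz": 0,"ax": 0,"ay": 0,"az": 0.2,"claw": 5},{"tx": 0,"ty": 0,"tz": 0,"ax": 0,"ay": 0,"az": 0.2,"claw": 5},{"tx": 0,"ty": 0,"tz": 0,"ax": 0,"ay": 0,"az": 0.2,"claw": 5},{"tx": 0,"ty": 0,"tz": 0,"ax": 0,"ay": 0,"az": 0.2,"claw": 5},{"tx": 0,"ty": 0,"tz": 0,"ax": 0,"ay": 0,"az": 0.2,"claw": 5},{"tx": 0,"ty": 0,"tz": 0,"ax": 0,"ay": 0,"az": 0.2,"claw": 5}])

```text
time_s: 16.55
eef_pos: [0.6072, 0.1128, 0.0909]
eef_rot: [1.093, 2.944, -0.004]
ft_force: [-0.7, -5.1, -3.7]
width: 0.144
gripper_force: 60.1
```

```bash
python3 -c "
from h import *
st('TR')"
```

```text
t 16.55 p [607.2 112.8  90.9] yaw 139.3 F [-0.7 -5.1 -3.7] Mz [-0.902  0.036  0.364] w 13.5 g 60.1 q6 -0.79 tau6 0.156
units to TR [ 0.005 -0.003 -0.   ]
```

>>> move_arm(targets=[{"tx": 0,"ty": 0,"tz": 0,"ax": 0,"ay": 0,"az": 0.2,"claw": 5},{"tx": 0,"ty": 0,"tz": 0,"ax": 0,"ay": 0,"az": 0.2,"claw": 5},{"tx": 0,"ty": 0,"tz": 0,"ax": 0,"ay": 0,"az": 0.2,"claw": 5},{"tx": 0,"ty": 0,"tz": 0,"ax": 0,"ay": 0,"az": 0.2,"claw": 5},{"tx": 0,"ty": 0,"tz": 0,"ax": 0,"ay": 0,"az": 0.2,"claw": 5},{"tx": 0,"ty": 0,"tz": 0,"ax": 0,"ay": 0,"az": 0.2,"claw": 5},{"tx": 0,"ty": 0,"tz": 0,"ax": 0,"ay": 0,"az": 0.2,"claw": 5},{"tx": 0,"ty": 0,"tz": 0,"ax": 0,"ay": 0,"az": 0.2,"claw": 5}])

```text
time_s: 17.22
eef_pos: [0.6073, 0.1128, 0.0909]
eef_rot: [1.335, 2.843, -0.004]
ft_force: [-0.2, -5.4, -3.1]
width: 0.146
gripper_force: 60.1
```

```bash
python3 -c "
from h import *
st('TR')"
```

```text
t 17.22 p [607.3 112.8  90.9] yaw 129.7 F [-0.2 -5.4 -3.1] Mz [-0.899  0.03   0.331] w 13.7 g 60.1 q6 -0.62 tau6 0.1561
units to TR [ 0.004 -0.005 -0.   ]
```

>>> move_arm(targets=[{"tx": 0,"ty": 0,"tz": 0,"ax": 0,"ay": 0,"az": 0.2,"claw": 5},{"tx": 0,"ty": 0,"tz": 0,"ax": 0,"ay": 0,"az": 0.2,"claw": 5},{"tx": 0,"ty": 0,"tz": 0,"ax": 0,"ay": 0,"az": 0.2,"claw": 5},{"tx": 0,"ty": 0,"tz": 0,"ax": 0,"ay": 0,"az": 0.2,"claw": 5},{"tx": 0,"ty": 0,"tz": 0,"ax": 0,"ay": 0,"az": 0.2,"claw": 5},{"tx": 0,"ty": 0,"tz": 0,"ax": 0,"ay": 0,"az": 0.2,"claw": 5},{"tx": 0,"ty": 0,"tz": 0,"ax": 0,"ay": 0,"az": 0.2,"claw": 5},{"tx": 0,"ty": 0,"tz": 0,"ax": 0,"ay": 0,"az": 0.2,"claw": 5}])

```text
time_s: 17.88
eef_pos: [0.6073, 0.1128, 0.0909]
eef_rot: [1.568, 2.721, -0.003]
ft_force: [0.2, -5.5, -3.7]
width: 0.145
gripper_force: 60.1
```

```bash
python3 -c "
from h import *
st('TR')"
```

```text
t 17.88 p [607.3 112.8  90.9] yaw 120.1 F [ 0.2 -5.5 -3.7] Mz [-0.946  0.061  0.32 ] w 13.6 g 60.1 q6 -0.45 tau6 0.1563
units to TR [ 0.004 -0.007  0.   ]
```

>>> move_arm(targets=[{"tx": 0,"ty": 0,"tz": 0,"ax": 0,"ay": 0,"az": 0.2,"claw": 5},{"tx": 0,"ty": 0,"tz": 0,"ax": 0,"ay": 0,"az": 0.2,"claw": 5},{"tx": 0,"ty": 0,"tz": 0,"ax": 0,"ay": 0,"az": 0.2,"claw": 5},{"tx": 0,"ty": 0,"tz": 0,"ax": 0,"ay": 0,"az": 0.2,"claw": 5},{"tx": 0,"ty": 0,"tz": 0,"ax": 0,"ay": 0,"az": 0.2,"claw": 5},{"tx": 0,"ty": 0,"tz": 0,"ax": 0,"ay": 0,"az": 0.2,"claw": 5},{"tx": 0,"ty": 0,"tz": 0,"ax": 0,"ay": 0,"az": 0.2,"claw": 5},{"tx": 0,"ty": 0,"tz": 0,"ax": 0,"ay": 0,"az": 0.2,"claw": 5}])

```text
time_s: 18.55
eef_pos: [0.6074, 0.1128, 0.0909]
eef_rot: [1.79, 2.58, -0.003]
ft_force: [-0.7, -5.0, -3.4]
width: 0.142
gripper_force: 60.1
```

```bash
python3 -c "
from h import *
st('TR')"
```

```text
t 18.55 p [607.4 112.8  90.9] yaw 110.5 F [-0.7 -5.  -3.4] Mz [-0.915 -0.     0.347] w 13.3 g 60.1 q6 -0.28 tau6 0.1699
units to TR [ 0.003 -0.009 -0.   ]
```

>>> move_arm(targets=[{"tx": 0,"ty": 0,"tz": 0,"ax": 0,"ay": 0,"az": 0.12,"claw": 5},{"tx": 0,"ty": 0,"tz": 0,"ax": 0,"ay": 0,"az": 0.12,"claw": 5},{"tx": 0,"ty": 0,"tz": 0,"ax": 0,"ay": 0,"az": 0.12,"claw": 5},{"tx": 0,"ty": 0,"tz": 0,"ax": 0,"ay": 0,"az": 0.12,"claw": 5},{"tx": 0,"ty": 0,"tz": 0,"ax": 0,"ay": 0,"az": 0.12,"claw": 5},{"tx": 0,"ty": 0,"tz": 0,"ax": 0,"ay": 0,"az": 0.12,"claw": 5},{"tx": 0,"ty": 0,"tz": 0,"ax": 0,"ay": 0,"az": 0.12,"claw": 5},{"tx": 0,"ty": 0,"tz": 0,"ax": 0,"ay": 0,"az": 0.12,"claw": 5}])

```text
time_s: 19.22
eef_pos: [0.6074, 0.1128, 0.0909]
eef_rot: [1.917, 2.487, -0.003]
ft_force: [-1.0, -5.5, -3.4]
width: 0.143
gripper_force: 60.1
```

```bash
python3 -c "
from h import *
st('BL')"
```

```text
t 19.22 p [607.4 112.8  90.9] yaw 104.7 F [-1.  -5.5 -3.4] Mz [-0.931  0.063  0.409] w 13.4 g 60.1 q6 -0.18 tau6 0.2623
units to BL [-2.148 -3.728  0.007]
```

>>> move_arm(targets=[{"tx": 0,"ty": 0,"tz": 0,"ax": 0,"ay": 0,"az": 0,"claw": 40},{"tx": 0,"ty": 0,"tz": 0,"ax": 0,"ay": 0,"az": 0,"claw": 40},{"tx": 0,"ty": 0,"tz": -1,"ax": 0,"ay": 0,"az": 0,"claw": 40},{"tx": -0.43,"ty": -0.745,"tz": -0.05,"ax": 0,"ay": 0,"az": 0,"claw": 40},{"tx": -0.43,"ty": -0.745,"tz": 0,"ax": 0,"ay": 0,"az": 0,"claw": 40},{"tx": -0.43,"ty": -0.745,"tz": 0,"ax": 0,"ay": 0,"az": 0,"claw": 40},{"tx": -0.43,"ty": -0.745,"tz": 0,"ax": 0,"ay": 0,"az": 0,"claw": 40},{"tx": -0.43,"ty": -0.745,"tz": 0,"ax": 0,"ay": 0,"az": 0,"claw": 40}])

```text
time_s: 19.88
eef_pos: [0.4851, -0.007, 0.1337]
eef_rot: [1.917, 2.487, 0.005]
ft_force: [-0.1, -0.5, 0.3]
width: 0.427
gripper_force: 0.0
```

>>> move_arm(targets=[{"tx": 0,"ty": 0,"tz": 0,"ax": 0,"ay": 0,"az": -1,"claw": 40},{"tx": 0,"ty": 0,"tz": 0,"ax": 0,"ay": 0,"az": -1,"claw": 40},{"tx": 0,"ty": 0,"tz": 0,"ax": 0,"ay": 0,"az": -1,"claw": 40},{"tx": 0,"ty": 0,"tz": 0,"ax": 0,"ay": 0,"az": -1,"claw": 40},{"tx": 0,"ty": 0,"tz": 0,"ax": 0,"ay": 0,"az": -1,"claw": 40},{"tx": 0,"ty": 0,"tz": 0,"ax": 0,"ay": 0,"az": -1,"claw": 40},{"tx": 0,"ty": 0,"tz": 0,"ax": 0,"ay": 0,"az": -1,"claw": 40},{"tx": 0,"ty": 0,"tz": 0,"ax": 0,"ay": 0,"az": -1,"claw": 40}])

```text
time_s: 20.55
eef_pos: [0.4863, -0.0062, 0.1337]
eef_rot: [0.732, 3.052, 0.003]
ft_force: [0.6, 0.6, 0.7]
width: 0.427
gripper_force: 0.0
```

```bash
python3 -c "
from h import *
st('BL',-17.2)
im=ctrl.get_image('wrist')
np.set_printoptions(suppress=True,precision=1)
print(bars(im))"
```

```text
t 20.55 p [486.3  -6.2 133.7] yaw 153.0 F [0.6 0.6 0.7] Mz [ 0.042 -0.019  0.051] w 40.1 g 0.0 q6 -1.26 tau6 1.0347
units to BL [ 0.006 -0.059 -0.   ]
az units to bar -1.63
[[506.4 128.7  42.8  15.  -69.3 506.3 128. ]
 [483.7  -8.1  41.8  12.5 -16.6 484.4  -8.2]
 [602.4 117.2  32.7  15.8 -82.2 601.2 118.1]
 [582.4 -27.1  38.5  15.5 -73.1 583.8 -28.8]]
```

>>> move_arm(targets=[{"tx": 0.01,"ty": -0.06,"tz": 0,"ax": 0,"ay": 0,"az": -1,"claw": 40},{"tx": 0,"ty": 0,"tz": 0.5,"ax": 0,"ay": 0,"az": -0.55,"claw": 40},{"tx": 0,"ty": 0,"tz": 0.5,"ax": 0,"ay": 0,"az": 0,"claw": 30},{"tx": 0,"ty": 0,"tz": 0.1,"ax": 0,"ay": 0,"az": 0,"claw": 10},{"tx": 0,"ty": 0,"tz": 0,"ax": 0,"ay": 0,"az": 0,"claw": 5},{"tx": 0,"ty": 0,"tz": 0,"ax": 0,"ay": 0,"az": 0,"claw": 5},{"tx": 0,"ty": 0,"tz": 0,"ax": 0,"ay": 0,"az": 0,"claw": 5},{"tx": 0,"ty": 0,"tz": 0,"ax": 0,"ay": 0,"az": 0,"claw": 5}])

```text
time_s: 21.27
eef_pos: [0.4847, -0.0087, 0.0896]
eef_rot: [0.49, 3.101, 0.001]
ft_force: [0.7, 1.5, -1.0]
width: 0.143
gripper_force: 59.9
```

```bash
python3 -c "
from h import *
st('BL',-17)"
```

```text
t 21.27 p [484.7  -8.7  89.6] yaw 162.0 F [ 0.7  1.5 -1. ] Mz [ 0.312 -0.218  0.232] w 13.4 g 59.9 q6 -1.42 tau6 0.2465
units to BL [-0.003  0.013  0.   ]
az units to bar -0.16
```

>>> move_arm(targets=[{"tx": 0,"ty": 0,"tz": 0,"ax": 0,"ay": 0,"az": 0.2,"claw": 5},{"tx": 0,"ty": 0,"tz": 0,"ax": 0,"ay": 0,"az": 0.2,"claw": 5},{"tx": 0,"ty": 0,"tz": 0,"ax": 0,"ay": 0,"az": 0.2,"claw": 5},{"tx": 0,"ty": 0,"tz": 0,"ax": 0,"ay": 0,"az": 0.2,"claw": 5},{"tx": 0,"ty": 0,"tz": 0,"ax": 0,"ay": 0,"az": 0.2,"claw": 5},{"tx": 0,"ty": 0,"tz": 0,"ax": 0,"ay": 0,"az": 0.2,"claw": 5},{"tx": 0,"ty": 0,"tz": 0,"ax": 0,"ay": 0,"az": 0.2,"claw": 5},{"tx": 0,"ty": 0,"tz": 0,"ax": 0,"ay": 0,"az": 0.2,"claw": 5}])

```text
time_s: 21.93
eef_pos: [0.4848, -0.0086, 0.0896]
eef_rot: [0.751, 3.048, 0.002]
ft_force: [1.5, 3.1, 6.2]
width: 0.147
gripper_force: 60.0
```

```bash
python3 -c "
from h import *
st('BL')"
```

```text
t 21.93 p [484.8  -8.6  89.6] yaw 152.3 F [1.5 3.1 6.2] Mz [ 0.82  -0.241  0.325] w 13.8 g 60.0 q6 -1.25 tau6 0.1589
units to BL [0.001 0.01  0.   ]
```

>>> move_arm(targets=[{"tx": 0,"ty": 0,"tz": 0,"ax": 0,"ay": 0,"az": 0.2,"claw": 5},{"tx": 0,"ty": 0,"tz": 0,"ax": 0,"ay": 0,"az": 0.2,"claw": 5},{"tx": 0,"ty": 0,"tz": 0,"ax": 0,"ay": 0,"az": 0.2,"claw": 5},{"tx": 0,"ty": 0,"tz": 0,"ax": 0,"ay": 0,"az": 0.2,"claw": 5},{"tx": 0,"ty": 0,"tz": 0,"ax": 0,"ay": 0,"az": 0.2,"claw": 5},{"tx": 0,"ty": 0,"tz": 0,"ax": 0,"ay": 0,"az": 0.2,"claw": 5},{"tx": 0,"ty": 0,"tz": 0,"ax": 0,"ay": 0,"az": 0.2,"claw": 5},{"tx": 0,"ty": 0,"tz": 0,"ax": 0,"ay": 0,"az": 0.2,"claw": 5}])

```text
time_s: 22.6
eef_pos: [0.4848, -0.0085, 0.0896]
eef_rot: [1.003, 2.975, 0.003]
ft_force: [0.8, 4.7, 6.8]
width: 0.144
gripper_force: 60.0
```

```bash
python3 -c "
from h import *
st('BL')"
```

```text
t 22.6 p [484.8  -8.5  89.6] yaw 142.7 F [0.8 4.7 6.8] Mz [ 0.775 -0.214  0.337] w 13.5 g 60.0 q6 -1.08 tau6 0.1589
units to BL [0.002 0.009 0.   ]
```

>>> move_arm(targets=[{"tx": 0,"ty": 0,"tz": 0,"ax": 0,"ay": 0,"az": 0.2,"claw": 5},{"tx": 0,"ty": 0,"tz": 0,"ax": 0,"ay": 0,"az": 0.2,"claw": 5},{"tx": 0,"ty": 0,"tz": 0,"ax": 0,"ay": 0,"az": 0.2,"claw": 5},{"tx": 0,"ty": 0,"tz": 0,"ax": 0,"ay": 0,"az": 0.2,"claw": 5},{"tx": 0,"ty": 0,"tz": 0,"ax": 0,"ay": 0,"az": 0.2,"claw": 5},{"tx": 0,"ty": 0,"tz": 0,"ax": 0,"ay": 0,"az": 0.2,"claw": 5},{"tx": 0,"ty": 0,"tz": 0,"ax": 0,"ay": 0,"az": 0.2,"claw": 5},{"tx": 0,"ty": 0,"tz": 0,"ax": 0,"ay": 0,"az": 0.2,"claw": 5}])

```text
time_s: 23.27
eef_pos: [0.4849, -0.0084, 0.0896]
eef_rot: [1.249, 2.88, 0.003]
ft_force: [1.9, 4.5, 5.5]
width: 0.142
gripper_force: 60.0
```

```bash
python3 -c "
from h import *
st('BL')"
```

```text
t 23.27 p [484.9  -8.4  89.6] yaw 133.1 F [1.9 4.5 5.5] Mz [ 0.806 -0.234  0.364] w 13.4 g 60.0 q6 -0.92 tau6 0.1591
units to BL [0.003 0.005 0.   ]
```

>>> move_arm(targets=[{"tx": 0,"ty": 0,"tz": 0,"ax": 0,"ay": 0,"az": 0.2,"claw": 5},{"tx": 0,"ty": 0,"tz": 0,"ax": 0,"ay": 0,"az": 0.2,"claw": 5},{"tx": 0,"ty": 0,"tz": 0,"ax": 0,"ay": 0,"az": 0.2,"claw": 5},{"tx": 0,"ty": 0,"tz": 0,"ax": 0,"ay": 0,"az": 0.2,"claw": 5},{"tx": 0,"ty": 0,"tz": 0,"ax": 0,"ay": 0,"az": 0.2,"claw": 5},{"tx": 0,"ty": 0,"tz": 0,"ax": 0,"ay": 0,"az": 0.2,"claw": 5},{"tx": 0,"ty": 0,"tz": 0,"ax": 0,"ay": 0,"az": 0.2,"claw": 5},{"tx": 0,"ty": 0,"tz": 0,"ax": 0,"ay": 0,"az": 0.2,"claw": 5}])

```text
time_s: 23.93
eef_pos: [0.485, -0.0084, 0.0896]
eef_rot: [1.486, 2.766, 0.004]
ft_force: [1.3, 3.5, 5.1]
width: 0.143
gripper_force: 60.0
```

```bash
python3 -c "
from h import *
st('BL')"
```

```text
t 23.93 p [485.   -8.4  89.6] yaw 123.5 F [1.3 3.5 5.1] Mz [ 0.8   -0.22   0.366] w 13.4 g 60.0 q6 -0.75 tau6 0.1588
units to BL [0.004 0.003 0.   ]
```

>>> move_arm(targets=[{"tx": 0,"ty": 0,"tz": 0,"ax": 0,"ay": 0,"az": 0.2,"claw": 5},{"tx": 0,"ty": 0,"tz": 0,"ax": 0,"ay": 0,"az": 0.2,"claw": 5},{"tx": 0,"ty": 0,"tz": 0,"ax": 0,"ay": 0,"az": 0.2,"claw": 5},{"tx": 0,"ty": 0,"tz": 0,"ax": 0,"ay": 0,"az": 0.2,"claw": 5},{"tx": 0,"ty": 0,"tz": 0,"ax": 0,"ay": 0,"az": 0.2,"claw": 5},{"tx": 0,"ty": 0,"tz": 0,"ax": 0,"ay": 0,"az": 0.2,"claw": 5},{"tx": 0,"ty": 0,"tz": 0,"ax": 0,"ay": 0,"az": 0.2,"claw": 5},{"tx": 0,"ty": 0,"tz": 0,"ax": 0,"ay": 0,"az": 0.2,"claw": 5}])

```text
time_s: 24.6
eef_pos: [0.4851, -0.0083, 0.0896]
eef_rot: [1.712, 2.632, 0.004]
ft_force: [1.9, 5.1, 5.1]
width: 0.149
gripper_force: 60.0
```

```bash
python3 -c "
from h import *
st('BL')"
```

```text
t 24.6 p [485.1  -8.3  89.6] yaw 113.9 F [1.9 5.1 5.1] Mz [ 0.859 -0.244  0.401] w 14.0 g 60.0 q6 -0.58 tau6 0.1766
units to BL [ 0.004 -0.    -0.   ]
```

>>> move_arm(targets=[{"tx": 0,"ty": 0,"tz": 0,"ax": 0,"ay": 0,"az": 0.2,"claw": 5},{"tx": 0,"ty": 0,"tz": 0,"ax": 0,"ay": 0,"az": 0.2,"claw": 5},{"tx": 0,"ty": 0,"tz": 0,"ax": 0,"ay": 0,"az": 0.2,"claw": 5},{"tx": 0,"ty": 0,"tz": 0,"ax": 0,"ay": 0,"az": 0.2,"claw": 5},{"tx": 0,"ty": 0,"tz": 0,"ax": 0,"ay": 0,"az": 0.2,"claw": 5},{"tx": 0,"ty": 0,"tz": 0,"ax": 0,"ay": 0,"az": 0.2,"claw": 5},{"tx": 0,"ty": 0,"tz": 0,"ax": 0,"ay": 0,"az": 0.2,"claw": 5},{"tx": 0,"ty": 0,"tz": 0,"ax": 0,"ay": 0,"az": 0.2,"claw": 5}])

```text
time_s: 25.27
eef_pos: [0.4852, -0.0083, 0.0896]
eef_rot: [1.926, 2.479, 0.005]
ft_force: [1.7, 5.4, 4.8]
width: 0.143
gripper_force: 60.0
```

```bash
python3 -c "
from h import *
st('TL')"
```

```text
t 25.27 p [485.2  -8.3  89.6] yaw 104.3 F [1.7 5.4 4.8] Mz [ 0.844 -0.286  0.425] w 13.4 g 60.0 q6 -0.41 tau6 0.2005
units to TL [3.195 1.416 0.006]
```

Stage one is done: clamping loads are roughly 5 to 15 N and the cover is down about 1.1 to 1.7 mm. Starting round two with TL.

>>> move_arm(targets=[{"tx": 0,"ty": 0,"tz": 0,"ax": 0,"ay": 0,"az": 0,"claw": 40},{"tx": 0,"ty": 0,"tz": 0,"ax": 0,"ay": 0,"az": 0,"claw": 40},{"tx": 0,"ty": 0,"tz": -1,"ax": 0,"ay": 0,"az": 0,"claw": 40},{"tx": 0.64,"ty": 0.283,"tz": -0.05,"ax": 0,"ay": 0,"az": 0,"claw": 40},{"tx": 0.64,"ty": 0.283,"tz": 0,"ax": 0,"ay": 0,"az": 0,"claw": 40},{"tx": 0.64,"ty": 0.283,"tz": 0,"ax": 0,"ay": 0,"az": 0,"claw": 40},{"tx": 0.64,"ty": 0.283,"tz": 0,"ax": 0,"ay": 0,"az": 0,"claw": 40},{"tx": 0.64,"ty": 0.283,"tz": 0,"ax": 0,"ay": 0,"az": 0,"claw": 40}])

```text
time_s: 25.93
eef_pos: [0.506, 0.1293, 0.1302]
eef_rot: [-1.925, -2.482, 0.003]
ft_force: [0.4, -0.1, -0.5]
width: 0.425
gripper_force: 0.0
```

```bash
python3 -c "
from h import *
st('TL',109.2)
im=ctrl.get_image('wrist')
np.set_printoptions(suppress=True,precision=1)
print(bars(im))"
```

```text
t 25.93 p [506.  129.3 130.2] yaw 104.4 F [ 0.4 -0.1 -0.5] Mz [ 0.029 -0.058 -0.041] w 40.0 g 0.0 q6 -0.13 tau6 -0.5118
units to TL [-0.011  0.062 -0.   ]
az units to bar -0.8Traceback (most recent call last):
  File "<string>", line 6, in <module>
    print(bars(im))
          ~~~~^^^^
  File "h.py", line 26, in bars
    top=(l==1+np.argmax(st2[1:,4]))
              ~~~~~~~~~^^^^^^^^^^^
    return _wrapfunc(a, 'argmax', axis=axis, out=out, **kwds)
    return bound(*args, **kwds)
ValueError: attempt to get argmax of an empty sequence
```

>>> move_arm(targets=[{"tx": -0.01,"ty": 0.06,"tz": 0,"ax": 0,"ay": 0,"az": -0.8,"claw": 40},{"tx": 0,"ty": 0,"tz": 0.5,"ax": 0,"ay": 0,"az": 0,"claw": 40},{"tx": 0,"ty": 0,"tz": 0.5,"ax": 0,"ay": 0,"az": 0,"claw": 30},{"tx": 0,"ty": 0,"tz": 0.03,"ax": 0,"ay": 0,"az": 0,"claw": 10},{"tx": 0,"ty": 0,"tz": 0,"ax": 0,"ay": 0,"az": 0,"claw": 5},{"tx": 0,"ty": 0,"tz": 0,"ax": 0,"ay": 0,"az": 0,"claw": 5},{"tx": 0,"ty": 0,"tz": 0,"ax": 0,"ay": 0,"az": 0,"claw": 5},{"tx": 0,"ty": 0,"tz": 0,"ax": 0,"ay": 0,"az": 0,"claw": 5}])

```text
time_s: 26.65
eef_pos: [0.5091, 0.1288, 0.09]
eef_rot: [1.817, 2.562, -0.001]
ft_force: [-0.6, -0.2, -1.0]
width: 0.145
gripper_force: 60.0
```

```bash
python3 -c "
from h import *
st('TL',109.2)"
```

```text
t 26.65 p [509.1 128.8  90. ] yaw 109.3 F [-0.6 -0.2 -1. ] Mz [-0.209  0.088  0.256] w 13.6 g 60.0 q6 -0.22 tau6 0.2286
units to TL [ 0.022 -0.007 -0.   ]
az units to bar 0.01
```

>>> move_arm(targets=[{"tx": 0,"ty": 0,"tz": 0,"ax": 0,"ay": 0,"az": 0.2,"claw": 5},{"tx": 0,"ty": 0,"tz": 0,"ax": 0,"ay": 0,"az": 0.2,"claw": 5},{"tx": 0,"ty": 0,"tz": 0,"ax": 0,"ay": 0,"az": 0.2,"claw": 5},{"tx": 0,"ty": 0,"tz": 0,"ax": 0,"ay": 0,"az": 0.2,"claw": 5},{"tx": 0,"ty": 0,"tz": 0,"ax": 0,"ay": 0,"az": 0.2,"claw": 5},{"tx": 0,"ty": 0,"tz": 0,"ax": 0,"ay": 0,"az": 0.2,"claw": 5},{"tx": 0,"ty": 0,"tz": 0,"ax": 0,"ay": 0,"az": 0.2,"claw": 5},{"tx": 0,"ty": 0,"tz": 0,"ax": 0,"ay": 0,"az": 0.2,"claw": 5}])

```text
time_s: 27.32
eef_pos: [0.509, 0.1288, 0.09]
eef_rot: [2.028, 2.398, -0.001]
ft_force: [-1.8, -3.5, 5.7]
width: 0.143
gripper_force: 60.0
```

```bash
python3 -c "
from h import *
st('TL')"
```

```text
t 27.32 p [509.  128.8  90. ] yaw 99.6 F [-1.8 -3.5  5.7] Mz [-0.78   0.467  0.417] w 13.5 g 60.0 q6 -0.05 tau6 0.1949
units to TL [ 0.02  -0.009 -0.   ]
```

>>> move_arm(targets=[{"tx": 0,"ty": 0,"tz": 0,"ax": 0,"ay": 0,"az": 0.2,"claw": 5},{"tx": 0,"ty": 0,"tz": 0,"ax": 0,"ay": 0,"az": 0.2,"claw": 5},{"tx": 0,"ty": 0,"tz": 0,"ax": 0,"ay": 0,"az": 0.2,"claw": 5},{"tx": 0,"ty": 0,"tz": 0,"ax": 0,"ay": 0,"az": 0.2,"claw": 5},{"tx": 0,"ty": 0,"tz": 0,"ax": 0,"ay": 0,"az": 0.2,"claw": 5},{"tx": 0,"ty": 0,"tz": 0,"ax": 0,"ay": 0,"az": 0.2,"claw": 5},{"tx": 0,"ty": 0,"tz": 0,"ax": 0,"ay": 0,"az": 0.2,"claw": 5},{"tx": 0,"ty": 0,"tz": 0,"ax": 0,"ay": 0,"az": 0.2,"claw": 5}])

```text
time_s: 27.98
eef_pos: [0.5089, 0.1288, 0.09]
eef_rot: [2.221, 2.22, -0.001]
ft_force: [-2.5, -3.2, 5.7]
width: 0.145
gripper_force: 60.0
```

```bash
python3 -c "
from h import *
st('TL')"
```

```text
t 27.98 p [508.9 128.8  90. ] yaw 90.0 F [-2.5 -3.2  5.7] Mz [-0.798  0.49   0.434] w 13.6 g 60.0 q6 0.12 tau6 0.2196
units to TL [ 0.018 -0.01  -0.   ]
```

>>> move_arm(targets=[{"tx": 0,"ty": 0,"tz": 0,"ax": 0,"ay": 0,"az": 0.12,"claw": 5},{"tx": 0,"ty": 0,"tz": 0,"ax": 0,"ay": 0,"az": 0.12,"claw": 5},{"tx": 0,"ty": 0,"tz": 0,"ax": 0,"ay": 0,"az": 0.12,"claw": 5},{"tx": 0,"ty": 0,"tz": 0,"ax": 0,"ay": 0,"az": 0.12,"claw": 5},{"tx": 0,"ty": 0,"tz": 0,"ax": 0,"ay": 0,"az": 0.12,"claw": 5},{"tx": 0,"ty": 0,"tz": 0,"ax": 0,"ay": 0,"az": 0.12,"claw": 5},{"tx": 0,"ty": 0,"tz": 0,"ax": 0,"ay": 0,"az": 0.12,"claw": 5},{"tx": 0,"ty": 0,"tz": 0,"ax": 0,"ay": 0,"az": 0.12,"claw": 5}])

```text
time_s: 28.65
eef_pos: [0.5088, 0.1288, 0.09]
eef_rot: [2.33, 2.106, -0.001]
ft_force: [-2.0, -3.7, 5.5]
width: 0.143
gripper_force: 60.1
```

```bash
python3 -c "
from h import *
st('TL')"
```

```text
t 28.65 p [508.8 128.8  90. ] yaw 84.2 F [-2.  -3.7  5.5] Mz [-0.739  0.483  0.445] w 13.4 g 60.1 q6 0.22 tau6 0.315
units to TL [ 0.018 -0.01  -0.   ]
```

>>> move_arm(targets=[{"tx": 0,"ty": 0,"tz": 0,"ax": 0,"ay": 0,"az": 0.12,"claw": 5},{"tx": 0,"ty": 0,"tz": 0,"ax": 0,"ay": 0,"az": 0.12,"claw": 5},{"tx": 0,"ty": 0,"tz": 0,"ax": 0,"ay": 0,"az": 0.12,"claw": 5},{"tx": 0,"ty": 0,"tz": 0,"ax": 0,"ay": 0,"az": 0.12,"claw": 5},{"tx": 0,"ty": 0,"tz": 0,"ax": 0,"ay": 0,"az": 0.12,"claw": 5},{"tx": 0,"ty": 0,"tz": 0,"ax": 0,"ay": 0,"az": 0.12,"claw": 5},{"tx": 0,"ty": 0,"tz": 0,"ax": 0,"ay": 0,"az": 0.12,"claw": 5},{"tx": 0,"ty": 0,"tz": 0,"ax": 0,"ay": 0,"az": 0.12,"claw": 5}])

```text
time_s: 29.32
eef_pos: [0.5088, 0.1288, 0.09]
eef_rot: [2.433, 1.987, -0.001]
ft_force: [-3.6, -3.8, 5.0]
width: 0.146
gripper_force: 60.1
```

```bash
python3 -c "
from h import *
st('TL')"
```

```text
t 29.32 p [508.8 128.8  90. ] yaw 78.5 F [-3.6 -3.8  5. ] Mz [-0.767  0.536  0.426] w 13.7 g 60.1 q6 0.32 tau6 0.3295
units to TL [ 0.016 -0.011 -0.   ]
```

>>> move_arm(targets=[{"tx": 0,"ty": 0,"tz": 0,"ax": 0,"ay": 0,"az": 0.12,"claw": 5},{"tx": 0,"ty": 0,"tz": 0,"ax": 0,"ay": 0,"az": 0.12,"claw": 5},{"tx": 0,"ty": 0,"tz": 0,"ax": 0,"ay": 0,"az": 0.12,"claw": 5},{"tx": 0,"ty": 0,"tz": 0,"ax": 0,"ay": 0,"az": 0.12,"claw": 5},{"tx": 0,"ty": 0,"tz": 0,"ax": 0,"ay": 0,"az": 0.12,"claw": 5},{"tx": 0,"ty": 0,"tz": 0,"ax": 0,"ay": 0,"az": 0.12,"claw": 5},{"tx": 0,"ty": 0,"tz": 0,"ax": 0,"ay": 0,"az": 0.12,"claw": 5},{"tx": 0,"ty": 0,"tz": 0,"ax": 0,"ay": 0,"az": 0.12,"claw": 5}])

```text
time_s: 29.98
eef_pos: [0.5087, 0.1288, 0.09]
eef_rot: [2.529, 1.862, -0.001]
ft_force: [-3.5, -3.1, 5.5]
width: 0.147
gripper_force: 60.1
```

```bash
python3 -c "
from h import *
st('BR')"
```

```text
t 29.98 p [508.7 128.8  90. ] yaw 72.7 F [-3.5 -3.1  5.5] Mz [-0.762  0.572  0.457] w 13.8 g 60.1 q6 0.42 tau6 0.3417
units to BR [-3.116  2.927  0.004]
```

>>> move_arm(targets=[{"tx": 0,"ty": 0,"tz": 0,"ax": 0,"ay": 0,"az": 0,"claw": 40},{"tx": 0,"ty": 0,"tz": 0,"ax": 0,"ay": 0,"az": 0,"claw": 40},{"tx": 0,"ty": 0,"tz": -1,"ax": 0,"ay": 0,"az": 0,"claw": 40},{"tx": -0.626,"ty": 0.589,"tz": -0.05,"ax": 0,"ay": 0,"az": 0,"claw": 40},{"tx": -0.626,"ty": 0.589,"tz": 0,"ax": 0,"ay": 0,"az": 0,"claw": 40},{"tx": -0.626,"ty": 0.589,"tz": 0,"ax": 0,"ay": 0,"az": 0,"claw": 40},{"tx": -0.626,"ty": 0.589,"tz": 0,"ax": 0,"ay": 0,"az": 0,"claw": 40},{"tx": -0.626,"ty": 0.589,"tz": 0,"ax": 0,"ay": 0,"az": 0,"claw": 40}])

```text
time_s: 30.65
eef_pos: [0.5859, -0.0258, 0.1315]
eef_rot: [-2.53, -1.862, -0.004]
ft_force: [0.1, 0.8, 0.3]
width: 0.43
gripper_force: 0.0
```

```bash
python3 -c "
import h
h.C.update(TL=(508.7,129.3),BR=(584.1,-25.8),TR=(607.2,112.7),BL=(485,-8.4))
h.st('BR',110.1)"
sed -i "s/^C=.*/C={'TL':(508.7,129.3),'TR':(607.2,112.7),'BL':(485,-8.4),'BR':(584.1,-25.8)}/" h.py
```

```text
t 30.65 p [585.9 -25.8 131.5] yaw 72.7 F [0.1 0.8 0.3] Mz [0.025 0.041 0.056] w 40.4 g 0.0 q6 0.14 tau6 0.4693
units to BR [-0.013 -0.043 -0.   ]
az units to bar -6.23
```

>>> move_arm(targets=[{"tx": -0.01,"ty": -0.04,"tz": 0,"ax": 0,"ay": 0,"az": -1,"claw": 40},{"tx": 0,"ty": 0,"tz": 0,"ax": 0,"ay": 0,"az": -1,"claw": 40},{"tx": 0,"ty": 0,"tz": 0,"ax": 0,"ay": 0,"az": -1,"claw": 40},{"tx": 0,"ty": 0,"tz": 0,"ax": 0,"ay": 0,"az": -1,"claw": 40},{"tx": 0,"ty": 0,"tz": 0,"ax": 0,"ay": 0,"az": -1,"claw": 40},{"tx": 0,"ty": 0,"tz": 0,"ax": 0,"ay": 0,"az": -1,"claw": 40},{"tx": 0,"ty": 0,"tz": 0.5,"ax": 0,"ay": 0,"az": -0.23,"claw": 40},{"tx": 0,"ty": 0,"tz": 0.54,"ax": 0,"ay": 0,"az": 0,"claw": 30}])

```text
time_s: 31.32
eef_pos: [0.5853, -0.0247, 0.0907]
eef_rot: [1.797, 2.572, 0.006]
ft_force: [0.1, -0.1, -0.7]
width: 0.388
gripper_force: 0.0
```

```bash
python3 -c "
from h import *
st('BR',110.1)"
```

```text
t 31.32 p [585.3 -24.7  90.7] yaw 110.1 F [ 0.1 -0.1 -0.7] Mz [ 0.008 -0.074 -0.02 ] w 36.5 g 0.0 q6 -0.51 tau6 -0.2
units to BR [-0.017 -0.038 -0.   ]
az units to bar 0.0
```

>>> move_arm(targets=[{"tx": 0,"ty": 0,"tz": 0,"ax": 0,"ay": 0,"az": 0,"claw": 10},{"tx": 0,"ty": 0,"tz": 0,"ax": 0,"ay": 0,"az": 0,"claw": 5},{"tx": 0,"ty": 0,"tz": 0,"ax": 0,"ay": 0,"az": 0,"claw": 5},{"tx": 0,"ty": 0,"tz": 0,"ax": 0,"ay": 0,"az": 0,"claw": 5},{"tx": 0,"ty": 0,"tz": 0,"ax": 0,"ay": 0,"az": 0.2,"claw": 5},{"tx": 0,"ty": 0,"tz": 0,"ax": 0,"ay": 0,"az": 0.2,"claw": 5},{"tx": 0,"ty": 0,"tz": 0,"ax": 0,"ay": 0,"az": 0.2,"claw": 5},{"tx": 0,"ty": 0,"tz": 0,"ax": 0,"ay": 0,"az": 0.2,"claw": 5}])

```text
time_s: 31.98
eef_pos: [0.5838, -0.025, 0.0907]
eef_rot: [1.906, 2.495, 0.002]
ft_force: [1.5, 1.6, 1.7]
width: 0.15
gripper_force: 60.0
```

```bash
python3 -c "
from h import *
st('BR',110.1)"
```

```text
t 31.98 p [583.8 -25.   90.7] yaw 105.3 F [1.5 1.6 1.7] Mz [ 0.173 -0.229  0.428] w 14.1 g 60.0 q6 -0.43 tau6 0.2125
units to BR [-0.021  0.002  0.   ]
az units to bar -0.81
```

>>> move_arm(targets=[{"tx": 0,"ty": 0,"tz": 0,"ax": 0,"ay": 0,"az": 0.2,"claw": 5},{"tx": 0,"ty": 0,"tz": 0,"ax": 0,"ay": 0,"az": 0.2,"claw": 5},{"tx": 0,"ty": 0,"tz": 0,"ax": 0,"ay": 0,"az": 0.2,"claw": 5},{"tx": 0,"ty": 0,"tz": 0,"ax": 0,"ay": 0,"az": 0.2,"claw": 5},{"tx": 0,"ty": 0,"tz": 0,"ax": 0,"ay": 0,"az": 0.2,"claw": 5},{"tx": 0,"ty": 0,"tz": 0,"ax": 0,"ay": 0,"az": 0.2,"claw": 5},{"tx": 0,"ty": 0,"tz": 0,"ax": 0,"ay": 0,"az": 0.2,"claw": 5},{"tx": 0,"ty": 0,"tz": 0,"ax": 0,"ay": 0,"az": 0.2,"claw": 5}])

```text
time_s: 32.65
eef_pos: [0.5839, -0.025, 0.0907]
eef_rot: [2.108, 2.327, 0.003]
ft_force: [2.3, 0.5, 5.4]
width: 0.145
gripper_force: 60.0
```

```bash
python3 -c "
from h import *
st('BR',110.1)"
```

```text
t 32.65 p [583.9 -25.   90.7] yaw 95.6 F [2.3 0.5 5.4] Mz [ 0.281 -0.385  0.392] w 13.6 g 60.0 q6 -0.26 tau6 0.2307
units to BR [-0.02   0.003  0.   ]
az units to bar -2.41
```

>>> move_arm(targets=[{"tx": 0,"ty": 0,"tz": 0,"ax": 0,"ay": 0,"az": 0.2,"claw": 5},{"tx": 0,"ty": 0,"tz": 0,"ax": 0,"ay": 0,"az": 0.2,"claw": 5},{"tx": 0,"ty": 0,"tz": 0,"ax": 0,"ay": 0,"az": 0.2,"claw": 5},{"tx": 0,"ty": 0,"tz": 0,"ax": 0,"ay": 0,"az": 0.2,"claw": 5},{"tx": 0,"ty": 0,"tz": 0,"ax": 0,"ay": 0,"az": 0.2,"claw": 5},{"tx": 0,"ty": 0,"tz": 0,"ax": 0,"ay": 0,"az": 0.2,"claw": 5},{"tx": 0,"ty": 0,"tz": 0,"ax": 0,"ay": 0,"az": 0.2,"claw": 5},{"tx": 0,"ty": 0,"tz": 0,"ax": 0,"ay": 0,"az": 0.2,"claw": 5}])

```text
time_s: 33.32
eef_pos: [0.584, -0.0251, 0.0907]
eef_rot: [2.295, 2.142, 0.003]
ft_force: [2.1, 1.5, 5.7]
width: 0.146
gripper_force: 60.0
```

```bash
python3 -c "
from h import *
st('BR')"
```

```text
t 33.32 p [584.  -25.1  90.7] yaw 86.0 F [2.1 1.5 5.7] Mz [ 0.258 -0.455  0.44 ] w 13.7 g 60.0 q6 -0.09 tau6 0.2477
units to BR [-0.018  0.003  0.   ]
```

>>> move_arm(targets=[{"tx": 0,"ty": 0,"tz": 0,"ax": 0,"ay": 0,"az": 0.12,"claw": 5},{"tx": 0,"ty": 0,"tz": 0,"ax": 0,"ay": 0,"az": 0.12,"claw": 5},{"tx": 0,"ty": 0,"tz": 0,"ax": 0,"ay": 0,"az": 0.12,"claw": 5},{"tx": 0,"ty": 0,"tz": 0,"ax": 0,"ay": 0,"az": 0.12,"claw": 5},{"tx": 0,"ty": 0,"tz": 0,"ax": 0,"ay": 0,"az": 0.12,"claw": 5},{"tx": 0,"ty": 0,"tz": 0,"ax": 0,"ay": 0,"az": 0.12,"claw": 5},{"tx": 0,"ty": 0,"tz": 0,"ax": 0,"ay": 0,"az": 0.12,"claw": 5},{"tx": 0,"ty": 0,"tz": 0,"ax": 0,"ay": 0,"az": 0.12,"claw": 5}])

```text
time_s: 33.98
eef_pos: [0.584, -0.0251, 0.0907]
eef_rot: [2.4, 2.025, 0.003]
ft_force: [1.5, 1.7, 4.8]
width: 0.146
gripper_force: 60.0
```

```bash
python3 -c "
from h import *
st('TR')"
```

```text
t 33.98 p [584.  -25.1  90.7] yaw 80.3 F [1.5 1.7 4.8] Mz [ 0.239 -0.394  0.482] w 13.7 g 60.0 q6 0.01 tau6 0.3389
units to TR [ 3.492e+00 -9.000e-03  1.000e-03]
```

>>> move_arm(targets=[{"tx": 0,"ty": 0,"tz": 0,"ax": 0,"ay": 0,"az": 0,"claw": 40},{"tx": 0,"ty": 0,"tz": 0,"ax": 0,"ay": 0,"az": 0,"claw": 40},{"tx": 0,"ty": 0,"tz": -1,"ax": 0,"ay": 0,"az": 0,"claw": 40},{"tx": 0.873,"ty": 0,"tz": -0.03,"ax": 0,"ay": 0,"az": 0,"claw": 40},{"tx": 0.873,"ty": 0,"tz": 0,"ax": 0,"ay": 0,"az": 0,"claw": 40},{"tx": 0.873,"ty": 0,"tz": 0,"ax": 0,"ay": 0,"az": 0,"claw": 40},{"tx": 0.873,"ty": 0,"tz": 0,"ax": 0,"ay": 0,"az": 0,"claw": 40},{"tx": 0,"ty": 0,"tz": 0,"ax": 0,"ay": 0,"az": -1,"claw": 40}])

```text
time_s: 34.65
eef_pos: [0.6056, 0.1182, 0.1301]
eef_rot: [-2.283, -2.153, -0.001]
ft_force: [0.1, 0.1, -0.2]
width: 0.426
gripper_force: 0.0
```

```bash
python3 -c "
from h import *
st('TR',104.7)"
```

```text
t 34.65 p [605.6 118.2 130.1] yaw 86.6 F [ 0.1  0.1 -0.2] Mz [-0.034 -0.049  0.069] w 40.1 g 0.0 q6 0.14 tau6 2.1383
units to TR [-0.135  0.047 -0.001]
az units to bar -3.01
```

>>> move_arm(targets=[{"tx": 0,"ty": 0,"tz": 0,"ax": 0,"ay": 0,"az": -1,"claw": 40},{"tx": 0,"ty": 0,"tz": 0,"ax": 0,"ay": 0,"az": -1,"claw": 40},{"tx": 0,"ty": 0,"tz": 0,"ax": 0,"ay": 0,"az": -1,"claw": 40},{"tx": 0,"ty": 0,"tz": 0.5,"ax": 0,"ay": 0,"az": -0.05,"claw": 40},{"tx": 0,"ty": 0,"tz": 0.5,"ax": 0,"ay": 0,"az": 0,"claw": 30},{"tx": 0,"ty": 0,"tz": 0,"ax": 0,"ay": 0,"az": 0,"claw": 30},{"tx": 0,"ty": 0,"tz": 0,"ax": 0,"ay": 0,"az": 0,"claw": 30},{"tx": 0,"ty": 0,"tz": 0,"ax": 0,"ay": 0,"az": 0,"claw": 30}])

```text
time_s: 35.32
eef_pos: [0.6061, 0.1125, 0.0913]
eef_rot: [-1.919, -2.487, 0.001]
ft_force: [0.8, 0.0, 0.2]
width: 0.321
gripper_force: 0.0
```

```bash
python3 -c "
from h import *
st('TR',104.7)"
```

```text
t 35.32 p [606.1 112.5  91.3] yaw 104.7 F [0.8 0.  0.2] Mz [ 0.027 -0.006  0.017] w 30.2 g 0.0 q6 -0.19 tau6 0.0022
units to TR [-0.001  0.029 -0.   ]
az units to bar -0.0
```

Settled on target. Gripping and turning TR.

>>> move_arm(targets=[{"tx": 0,"ty": 0.025,"tz": 0,"ax": 0,"ay": 0,"az": 0,"claw": 10},{"tx": 0,"ty": 0,"tz": 0,"ax": 0,"ay": 0,"az": 0,"claw": 5},{"tx": 0,"ty": 0,"tz": 0,"ax": 0,"ay": 0,"az": 0,"claw": 5},{"tx": 0,"ty": 0,"tz": 0,"ax": 0,"ay": 0,"az": 0,"claw": 5},{"tx": 0,"ty": 0,"tz": 0,"ax": 0,"ay": 0,"az": 0.2,"claw": 5},{"tx": 0,"ty": 0,"tz": 0,"ax": 0,"ay": 0,"az": 0.2,"claw": 5},{"tx": 0,"ty": 0,"tz": 0,"ax": 0,"ay": 0,"az": 0.2,"claw": 5},{"tx": 0,"ty": 0,"tz": 0,"ax": 0,"ay": 0,"az": 0.2,"claw": 5}])

```text
time_s: 35.98
eef_pos: [0.6074, 0.1128, 0.0921]
eef_rot: [2.022, 2.403, 0.001]
ft_force: [-2.3, -0.6, 4.9]
width: 0.144
gripper_force: 60.0
```

```bash
python3 -c "
from h import *
st('TR')"
```

```text
t 35.98 p [607.4 112.8  92.1] yaw 99.8 F [-2.3 -0.6  4.9] Mz [-0.085  0.248  0.338] w 13.6 g 60.0 q6 -0.1 tau6 0.156
units to TR [-0.002 -0.005 -0.   ]
```

>>> move_arm(targets=[{"tx": 0,"ty": 0,"tz": 0,"ax": 0,"ay": 0,"az": 0.2,"claw": 5},{"tx": 0,"ty": 0,"tz": 0,"ax": 0,"ay": 0,"az": 0.2,"claw": 5},{"tx": 0,"ty": 0,"tz": 0,"ax": 0,"ay": 0,"az": 0.2,"claw": 5},{"tx": 0,"ty": 0,"tz": 0,"ax": 0,"ay": 0,"az": 0.2,"claw": 5},{"tx": 0,"ty": 0,"tz": 0,"ax": 0,"ay": 0,"az": 0.2,"claw": 5},{"tx": 0,"ty": 0,"tz": 0,"ax": 0,"ay": 0,"az": 0.2,"claw": 5},{"tx": 0,"ty": 0,"tz": 0,"ax": 0,"ay": 0,"az": 0.2,"claw": 5},{"tx": 0,"ty": 0,"tz": 0,"ax": 0,"ay": 0,"az": 0.2,"claw": 5}])

```text
time_s: 36.65
eef_pos: [0.6074, 0.1128, 0.092]
eef_rot: [2.216, 2.225, 0.001]
ft_force: [-1.1, -0.1, 5.7]
width: 0.148
gripper_force: 60.0
```

```bash
python3 -c "
from h import *
st('TR')"
```

```text
t 36.65 p [607.4 112.8  92. ] yaw 90.2 F [-1.1 -0.1  5.7] Mz [-0.117  0.288  0.394] w 13.9 g 60.0 q6 0.07 tau6 0.1615
units to TR [-0.003 -0.005 -0.   ]
```

>>> move_arm(targets=[{"tx": 0,"ty": 0,"tz": 0,"ax": 0,"ay": 0,"az": 0.2,"claw": 5},{"tx": 0,"ty": 0,"tz": 0,"ax": 0,"ay": 0,"az": 0.2,"claw": 5},{"tx": 0,"ty": 0,"tz": 0,"ax": 0,"ay": 0,"az": 0.2,"claw": 5},{"tx": 0,"ty": 0,"tz": 0,"ax": 0,"ay": 0,"az": 0.2,"claw": 5},{"tx": 0,"ty": 0,"tz": 0,"ax": 0,"ay": 0,"az": 0.2,"claw": 5},{"tx": 0,"ty": 0,"tz": 0,"ax": 0,"ay": 0,"az": 0.2,"claw": 5},{"tx": 0,"ty": 0,"tz": 0,"ax": 0,"ay": 0,"az": 0.2,"claw": 5},{"tx": 0,"ty": 0,"tz": 0,"ax": 0,"ay": 0,"az": 0.2,"claw": 5}])

```text
time_s: 37.32
eef_pos: [0.6075, 0.1128, 0.0921]
eef_rot: [2.395, 2.032, 0.001]
ft_force: [-1.6, -0.6, 5.0]
width: 0.143
gripper_force: 60.0
```

```bash
python3 -c "
from h import *
st('BL')"
```

```text
t 37.32 p [607.5 112.8  92.1] yaw 80.6 F [-1.6 -0.6  5. ] Mz [-0.156  0.274  0.364] w 13.4 g 60.0 q6 0.24 tau6 0.1819
units to BL [-3.488e+00 -2.527e+00 -3.000e-03]
```

>>> move_arm(targets=[{"tx": 0,"ty": 0,"tz": 0,"ax": 0,"ay": 0,"az": 0,"claw": 40},{"tx": 0,"ty": 0,"tz": 0,"ax": 0,"ay": 0,"az": 0,"claw": 40},{"tx": 0,"ty": 0,"tz": -1,"ax": 0,"ay": 0,"az": 0,"claw": 40},{"tx": -0.698,"ty": -0.505,"tz": 0,"ax": 0,"ay": 0,"az": 0,"claw": 40},{"tx": -0.698,"ty": -0.505,"tz": 0,"ax": 0,"ay": 0,"az": 0,"claw": 40},{"tx": -0.698,"ty": -0.505,"tz": 0,"ax": 0,"ay": 0,"az": 0,"claw": 40},{"tx": -0.698,"ty": -0.505,"tz": 0,"ax": 0,"ay": 0,"az": 0,"claw": 40},{"tx": -0.698,"ty": -0.505,"tz": 0,"ax": 0,"ay": 0,"az": 0,"claw": 40}])

```text
time_s: 37.98
eef_pos: [0.4835, -0.0092, 0.1307]
eef_rot: [-2.394, -2.034, -0.0]
ft_force: [0.7, 0.1, 0.8]
width: 0.425
gripper_force: 0.0
```

>>> move_arm(targets=[{"tx": 0,"ty": 0,"tz": 0,"ax": 0,"ay": 0,"az": -1,"claw": 40},{"tx": 0,"ty": 0,"tz": 0,"ax": 0,"ay": 0,"az": -1,"claw": 40},{"tx": 0,"ty": 0,"tz": 0,"ax": 0,"ay": 0,"az": -1,"claw": 40},{"tx": 0,"ty": 0,"tz": 0,"ax": 0,"ay": 0,"az": -0.95,"claw": 40},{"tx": 0,"ty": 0,"tz": 0.5,"ax": 0,"ay": 0,"az": 0,"claw": 40},{"tx": 0,"ty": 0,"tz": 0.5,"ax": 0,"ay": 0,"az": 0,"claw": 30},{"tx": 0,"ty": 0,"tz": 0.03,"ax": 0,"ay": 0,"az": 0,"claw": 30},{"tx": 0,"ty": 0,"tz": 0,"ax": 0,"ay": 0,"az": 0,"claw": 30}])

```text
time_s: 38.65
eef_pos: [0.4838, -0.0083, 0.0889]
eef_rot: [-1.924, -2.48, 0.002]
ft_force: [-0.2, 0.4, 0.2]
width: 0.323
gripper_force: 0.0
```

```bash
python3 -c "
from h import *
st('BL',104.3)"
```

```text
t 38.65 p [483.8  -8.3  88.9] yaw 104.4 F [-0.2  0.4  0.2] Mz [ 0.03  -0.031 -0.026] w 30.4 g 0.0 q6 -0.41 tau6 0.0013
units to BL [-0.009  0.029 -0.   ]
az units to bar 0.01
```

>>> move_arm(targets=[{"tx": 0,"ty": 0.025,"tz": 0,"ax": 0,"ay": 0,"az": 0,"claw": 10},{"tx": 0,"ty": 0,"tz": 0,"ax": 0,"ay": 0,"az": 0,"claw": 5},{"tx": 0,"ty": 0,"tz": 0,"ax": 0,"ay": 0,"az": 0,"claw": 5},{"tx": 0,"ty": 0,"tz": 0,"ax": 0,"ay": 0,"az": 0,"claw": 5},{"tx": 0,"ty": 0,"tz": 0,"ax": 0,"ay": 0,"az": 0.3,"claw": 5},{"tx": 0,"ty": 0,"tz": 0,"ax": 0,"ay": 0,"az": 0.3,"claw": 5},{"tx": 0,"ty": 0,"tz": 0,"ax": 0,"ay": 0,"az": 0.2,"claw": 5},{"tx": 0,"ty": 0,"tz": 0,"ax": 0,"ay": 0,"az": 0.2,"claw": 5}])

```text
time_s: 39.32
eef_pos: [0.4854, -0.0087, 0.0907]
eef_rot: [2.052, 2.378, -0.002]
ft_force: [-3.5, -1.5, 5.4]
width: 0.141
gripper_force: 60.0
```

```bash
python3 -c "
from h import *
st('BL')"
```

```text
t 39.32 p [485.4  -8.7  90.7] yaw 98.4 F [-3.5 -1.5  5.4] Mz [-0.227  0.683  0.329] w 13.2 g 60.0 q6 -0.31 tau6 0.1616
units to BL [ 0.008 -0.009 -0.   ]
```

>>> move_arm(targets=[{"tx": 0,"ty": 0,"tz": 0,"ax": 0,"ay": 0,"az": 0.25,"claw": 5},{"tx": 0,"ty": 0,"tz": 0,"ax": 0,"ay": 0,"az": 0.25,"claw": 5},{"tx": 0,"ty": 0,"tz": 0,"ax": 0,"ay": 0,"az": 0.25,"claw": 5},{"tx": 0,"ty": 0,"tz": 0,"ax": 0,"ay": 0,"az": 0.25,"claw": 5},{"tx": 0,"ty": 0,"tz": 0,"ax": 0,"ay": 0,"az": 0.2,"claw": 5},{"tx": 0,"ty": 0,"tz": 0,"ax": 0,"ay": 0,"az": 0.2,"claw": 5},{"tx": 0,"ty": 0,"tz": 0,"ax": 0,"ay": 0,"az": 0.2,"claw": 5},{"tx": 0,"ty": 0,"tz": 0,"ax": 0,"ay": 0,"az": 0.2,"claw": 5}])

```text
time_s: 39.98
eef_pos: [0.4854, -0.0087, 0.0907]
eef_rot: [2.267, 2.174, -0.001]
ft_force: [-4.1, -1.6, 5.2]
width: 0.143
gripper_force: 60.0
```

```bash
python3 -c "
from h import *
st('BL')"
```

```text
t 39.98 p [485.4  -8.7  90.7] yaw 87.6 F [-4.1 -1.6  5.2] Mz [-0.225  0.661  0.377] w 13.4 g 60.0 q6 -0.12 tau6 0.1838
units to BL [ 0.008 -0.011 -0.   ]
```

>>> move_arm(targets=[{"tx": 0,"ty": 0,"tz": 0,"ax": 0,"ay": 0,"az": 0.25,"claw": 5},{"tx": 0,"ty": 0,"tz": 0,"ax": 0,"ay": 0,"az": 0.25,"claw": 5},{"tx": 0,"ty": 0,"tz": 0,"ax": 0,"ay": 0,"az": 0.25,"claw": 5},{"tx": 0,"ty": 0,"tz": 0,"ax": 0,"ay": 0,"az": 0.25,"claw": 5},{"tx": 0,"ty": 0,"tz": 0,"ax": 0,"ay": 0,"az": 0.2,"claw": 5},{"tx": 0,"ty": 0,"tz": 0,"ax": 0,"ay": 0,"az": 0.2,"claw": 5},{"tx": 0,"ty": 0,"tz": 0,"ax": 0,"ay": 0,"az": 0.2,"claw": 5},{"tx": 0,"ty": 0,"tz": 0,"ax": 0,"ay": 0,"az": 0.2,"claw": 5}])

```text
time_s: 40.65
eef_pos: [0.4854, -0.0087, 0.0907]
eef_rot: [2.461, 1.951, -0.001]
ft_force: [-2.7, -0.7, 4.9]
width: 0.145
gripper_force: 60.0
```

```bash
python3 -c "
from h import *
st('TL')"
```

```text
t 40.65 p [485.4  -8.7  90.7] yaw 76.8 F [-2.7 -0.7  4.9] Mz [-0.263  0.708  0.402] w 13.6 g 60.0 q6 0.07 tau6 0.2135
units to TL [ 3.492 -0.22  -0.004]
```

>>> move_arm(targets=[{"tx": 0,"ty": 0,"tz": 0,"ax": 0,"ay": 0,"az": 0,"claw": 40},{"tx": 0,"ty": 0,"tz": 0,"ax": 0,"ay": 0,"az": 0,"claw": 40},{"tx": 0,"ty": 0,"tz": -1,"ax": 0,"ay": 0,"az": 0,"claw": 40},{"tx": 0.698,"ty": -0.044,"tz": 0,"ax": 0,"ay": 0,"az": 0,"claw": 40},{"tx": 0.698,"ty": -0.044,"tz": 0,"ax": 0,"ay": 0,"az": 0,"claw": 40},{"tx": 0.698,"ty": -0.044,"tz": 0,"ax": 0,"ay": 0,"az": 0,"claw": 40},{"tx": 0.698,"ty": -0.044,"tz": 0,"ax": 0,"ay": 0,"az": 0,"claw": 40},{"tx": 0.698,"ty": -0.044,"tz": 0,"ax": 0,"ay": 0,"az": 0.68,"claw": 40}])

```text
time_s: 41.32
eef_pos: [0.5098, 0.1313, 0.13]
eef_rot: [2.531, 1.86, 0.003]
ft_force: [0.4, 0.1, 0.4]
width: 0.427
gripper_force: 0.0
```

>>> move_arm(targets=[{"tx": 0,"ty": 0,"tz": 0,"ax": 0,"ay": 0,"az": 0,"claw": 40},{"tx": 0,"ty": 0,"tz": 0.5,"ax": 0,"ay": 0,"az": 0,"claw": 40},{"tx": 0,"ty": 0,"tz": 0.5,"ax": 0,"ay": 0,"az": 0,"claw": 30},{"tx": 0,"ty": 0,"tz": 0,"ax": 0,"ay": 0,"az": 0,"claw": 15},{"tx": 0,"ty": 0,"tz": 0,"ax": 0,"ay": 0,"az": 0,"claw": 5},{"tx": 0,"ty": 0,"tz": 0,"ax": 0,"ay": 0,"az": 0,"claw": 5},{"tx": 0,"ty": 0,"tz": 0,"ax": 0,"ay": 0,"az": 0,"claw": 5},{"tx": 0,"ty": 0,"tz": 0,"ax": 0,"ay": 0,"az": 0,"claw": 5}])

```text
time_s: 41.98
eef_pos: [0.509, 0.1297, 0.0906]
eef_rot: [-2.529, -1.863, -0.001]
ft_force: [-1.9, 0.9, 0.2]
width: 0.145
gripper_force: 60.0
```

```bash
python3 -c "
from h import *
st('TL',72.7)"
```

```text
t 41.98 p [509.  129.7  90.6] yaw 72.8 F [-1.9  0.9  0.2] Mz [0.186 0.364 0.387] w 13.6 g 60.0 q6 0.42 tau6 0.3639
units to TL [-0.011 -0.005 -0.   ]
az units to bar 0.01
```

>>> move_arm(targets=[{"tx": 0,"ty": 0,"tz": 0,"ax": 0,"ay": 0,"az": 0.12,"claw": 5},{"tx": 0,"ty": 0,"tz": 0,"ax": 0,"ay": 0,"az": 0.12,"claw": 5},{"tx": 0,"ty": 0,"tz": 0,"ax": 0,"ay": 0,"az": 0.12,"claw": 5},{"tx": 0,"ty": 0,"tz": 0,"ax": 0,"ay": 0,"az": 0.12,"claw": 5},{"tx": 0,"ty": 0,"tz": 0,"ax": 0,"ay": 0,"az": 0.12,"claw": 5},{"tx": 0,"ty": 0,"tz": 0,"ax": 0,"ay": 0,"az": 0.12,"claw": 5},{"tx": 0,"ty": 0,"tz": 0,"ax": 0,"ay": 0,"az": 0.12,"claw": 5},{"tx": 0,"ty": 0,"tz": 0,"ax": 0,"ay": 0,"az": 0.12,"claw": 5}])

```text
time_s: 42.65
eef_pos: [0.5091, 0.1296, 0.0906]
eef_rot: [2.621, 1.732, 0.0]
ft_force: [-2.2, 0.9, 4.4]
width: 0.144
gripper_force: 60.0
```

```bash
python3 -c "
from h import *
st('TL')"
```

```text
t 42.65 p [509.1 129.6  90.6] yaw 66.9 F [-2.2  0.9  4.4] Mz [0.13  0.688 0.432] w 13.5 g 60.0 q6 0.52 tau6 0.3281
units to TL [-0.012 -0.005 -0.   ]
```

>>> move_arm(targets=[{"tx": 0,"ty": 0,"tz": 0,"ax": 0,"ay": 0,"az": 0.12,"claw": 5},{"tx": 0,"ty": 0,"tz": 0,"ax": 0,"ay": 0,"az": 0.12,"claw": 5},{"tx": 0,"ty": 0,"tz": 0,"ax": 0,"ay": 0,"az": 0.12,"claw": 5},{"tx": 0,"ty": 0,"tz": 0,"ax": 0,"ay": 0,"az": 0.12,"claw": 5},{"tx": 0,"ty": 0,"tz": 0,"ax": 0,"ay": 0,"az": 0.12,"claw": 5},{"tx": 0,"ty": 0,"tz": 0,"ax": 0,"ay": 0,"az": 0.12,"claw": 5},{"tx": 0,"ty": 0,"tz": 0,"ax": 0,"ay": 0,"az": 0.12,"claw": 5},{"tx": 0,"ty": 0,"tz": 0,"ax": 0,"ay": 0,"az": 0.12,"claw": 5}])

```text
time_s: 43.32
eef_pos: [0.5091, 0.1296, 0.0906]
eef_rot: [2.704, 1.598, 0.001]
ft_force: [-2.9, 0.5, 5.4]
width: 0.145
gripper_force: 60.0
```

```bash
python3 -c "
from h import *
st('TL')"
```

```text
t 43.32 p [509.1 129.6  90.6] yaw 61.2 F [-2.9  0.5  5.4] Mz [0.137 0.643 0.494] w 13.6 g 60.0 q6 0.62 tau6 0.3591
units to TL [-0.012 -0.006 -0.   ]
```

>>> move_arm(targets=[{"tx": 0,"ty": 0,"tz": 0,"ax": 0,"ay": 0,"az": 0.12,"claw": 5},{"tx": 0,"ty": 0,"tz": 0,"ax": 0,"ay": 0,"az": 0.12,"claw": 5},{"tx": 0,"ty": 0,"tz": 0,"ax": 0,"ay": 0,"az": 0.12,"claw": 5},{"tx": 0,"ty": 0,"tz": 0,"ax": 0,"ay": 0,"az": 0.12,"claw": 5},{"tx": 0,"ty": 0,"tz": 0,"ax": 0,"ay": 0,"az": 0.12,"claw": 5},{"tx": 0,"ty": 0,"tz": 0,"ax": 0,"ay": 0,"az": 0.12,"claw": 5},{"tx": 0,"ty": 0,"tz": 0,"ax": 0,"ay": 0,"az": 0.12,"claw": 5},{"tx": 0,"ty": 0,"tz": 0,"ax": 0,"ay": 0,"az": 0.12,"claw": 5}])

```text
time_s: 43.98
eef_pos: [0.5092, 0.1296, 0.0906]
eef_rot: [2.781, 1.46, 0.001]
ft_force: [-3.3, 0.3, 5.4]
width: 0.147
gripper_force: 60.0
```

```bash
python3 -c "
from h import *
st('BR')"
```

```text
t 43.98 p [509.2 129.6  90.6] yaw 55.4 F [-3.3  0.3  5.4] Mz [0.061 0.664 0.479] w 13.8 g 60.0 q6 0.72 tau6 0.3914
units to BR [-2.134e+00  3.748e+00  2.000e-03]
```

>>> move_arm(targets=[{"tx": 0,"ty": 0,"tz": 0,"ax": 0,"ay": 0,"az": 0.15,"claw": 5},{"tx": 0,"ty": 0,"tz": 0,"ax": 0,"ay": 0,"az": 0.15,"claw": 5},{"tx": 0,"ty": 0,"tz": 0,"ax": 0,"ay": 0,"az": 0.15,"claw": 5},{"tx": 0,"ty": 0,"tz": 0,"ax": 0,"ay": 0,"az": 0.15,"claw": 5},{"tx": 0,"ty": 0,"tz": 0,"ax": 0,"ay": 0,"az": 0.12,"claw": 5},{"tx": 0,"ty": 0,"tz": 0,"ax": 0,"ay": 0,"az": 0.12,"claw": 5},{"tx": 0,"ty": 0,"tz": 0,"ax": 0,"ay": 0,"az": 0.12,"claw": 5},{"tx": 0,"ty": 0,"tz": 0,"ax": 0,"ay": 0,"az": 0.12,"claw": 5}])

```text
time_s: 44.65
eef_pos: [0.5092, 0.1295, 0.0906]
eef_rot: [2.859, 1.301, 0.001]
ft_force: [-2.7, 0.4, 5.6]
width: 0.141
gripper_force: 60.1
```

```bash
python3 -c "
from h import *
st('BR')"
```

```text
t 44.65 p [509.2 129.5  90.6] yaw 48.9 F [-2.7  0.4  5.6] Mz [0.1   0.702 0.548] w 13.3 g 60.1 q6 0.83 tau6 0.4288
units to BR [-1.698e+00  3.963e+00  2.000e-03]
```

>>> move_arm(targets=[{"tx": 0,"ty": 0,"tz": 0,"ax": 0,"ay": 0,"az": 0,"claw": 40},{"tx": 0,"ty": 0,"tz": 0,"ax": 0,"ay": 0,"az": 0,"claw": 40},{"tx": 0,"ty": 0,"tz": -1,"ax": 0,"ay": 0,"az": 0,"claw": 40},{"tx": -0.34,"ty": 0.793,"tz": 0,"ax": 0,"ay": 0,"az": 0,"claw": 40},{"tx": -0.34,"ty": 0.793,"tz": 0,"ax": 0,"ay": 0,"az": 0,"claw": 40},{"tx": -0.34,"ty": 0.793,"tz": 0,"ax": 0,"ay": 0,"az": 0,"claw": 40},{"tx": -0.34,"ty": 0.793,"tz": 0,"ax": 0,"ay": 0,"az": 0,"claw": 40},{"tx": -0.34,"ty": 0.793,"tz": 0,"ax": 0,"ay": 0,"az": -0.25,"claw": 40}])

```text
time_s: 45.32
eef_pos: [0.5855, -0.0276, 0.13]
eef_rot: [2.841, 1.338, 0.003]
ft_force: [0.7, -0.1, -0.0]
width: 0.422
gripper_force: 0.0
```

>>> move_arm(targets=[{"tx": 0,"ty": 0,"tz": 0,"ax": 0,"ay": 0,"az": -1,"claw": 40},{"tx": 0,"ty": 0,"tz": 0,"ax": 0,"ay": 0,"az": -1,"claw": 40},{"tx": 0,"ty": 0,"tz": 0,"ax": 0,"ay": 0,"az": -1,"claw": 40},{"tx": 0,"ty": 0,"tz": 0,"ax": 0,"ay": 0,"az": -1,"claw": 40},{"tx": 0,"ty": 0,"tz": 0,"ax": 0,"ay": 0,"az": -1,"claw": 40},{"tx": 0,"ty": 0,"tz": 0.5,"ax": 0,"ay": 0,"az": 0,"claw": 40},{"tx": 0,"ty": 0,"tz": 0.5,"ax": 0,"ay": 0,"az": 0,"claw": 30},{"tx": 0,"ty": 0,"tz": 0,"ax": 0,"ay": 0,"az": 0,"claw": 30}])

```text
time_s: 45.98
eef_pos: [0.582, -0.0258, 0.0865]
eef_rot: [-2.396, -2.025, 0.006]
ft_force: [-1.1, -0.2, -0.6]
width: 0.336
gripper_force: 0.0
```

```bash
python3 -c "
from h import *
st('BR',80.3)"
```

```text
t 45.98 p [582.  -25.8  86.5] yaw 80.4 F [-1.1 -0.2 -0.6] Mz [0.002 0.082 0.012] w 31.6 g 0.0 q6 0.0 tau6 0.006
units to BR [ 0.009  0.051 -0.   ]
az units to bar 0.02
```

>>> move_arm(targets=[{"tx": 0,"ty": 0.05,"tz": -0.08,"ax": 0,"ay": 0,"az": 0,"claw": 15},{"tx": 0,"ty": 0,"tz": 0,"ax": 0,"ay": 0,"az": 0,"claw": 5},{"tx": 0,"ty": 0,"tz": 0,"ax": 0,"ay": 0,"az": 0,"claw": 5},{"tx": 0,"ty": 0,"tz": 0,"ax": 0,"ay": 0,"az": 0,"claw": 5},{"tx": 0,"ty": 0,"tz": 0,"ax": 0,"ay": 0,"az": 0.2,"claw": 5},{"tx": 0,"ty": 0,"tz": 0,"ax": 0,"ay": 0,"az": 0.12,"claw": 5},{"tx": 0,"ty": 0,"tz": 0,"ax": 0,"ay": 0,"az": 0.12,"claw": 5},{"tx": 0,"ty": 0,"tz": 0,"ax": 0,"ay": 0,"az": 0.12,"claw": 5}])

```text
time_s: 46.65
eef_pos: [0.584, -0.0259, 0.094]
eef_rot: [-2.454, -1.958, 0.004]
ft_force: [-3.8, 1.3, 2.1]
width: 0.145
gripper_force: 60.0
```

```bash
python3 -c "
from h import *
st('BR')"
```

```text
t 46.65 p [584.  -25.9  94. ] yaw 77.2 F [-3.8  1.3  2.1] Mz [0.134 1.04  0.43 ] w 13.7 g 60.0 q6 0.06 tau6 0.3296
units to BR [ 0.003  0.002 -0.   ]
```

>>> move_arm(targets=[{"tx": 0,"ty": 0,"tz": 0,"ax": 0,"ay": 0,"az": 0.15,"claw": 5},{"tx": 0,"ty": 0,"tz": 0,"ax": 0,"ay": 0,"az": 0.15,"claw": 5},{"tx": 0,"ty": 0,"tz": 0,"ax": 0,"ay": 0,"az": 0.15,"claw": 5},{"tx": 0,"ty": 0,"tz": 0,"ax": 0,"ay": 0,"az": 0.15,"claw": 5},{"tx": 0,"ty": 0,"tz": 0,"ax": 0,"ay": 0,"az": 0.12,"claw": 5},{"tx": 0,"ty": 0,"tz": 0,"ax": 0,"ay": 0,"az": 0.12,"claw": 5},{"tx": 0,"ty": 0,"tz": 0,"ax": 0,"ay": 0,"az": 0.12,"claw": 5},{"tx": 0,"ty": 0,"tz": 0,"ax": 0,"ay": 0,"az": 0.12,"claw": 5}])

```text
time_s: 47.32
eef_pos: [0.5839, -0.0259, 0.094]
eef_rot: [-2.561, -1.816, 0.005]
ft_force: [-5.2, 0.7, 1.5]
width: 0.141
gripper_force: 60.1
```

```bash
python3 -c "
from h import *
st('BR')"
```

```text
t 47.32 p [583.9 -25.9  94. ] yaw 70.7 F [-5.2  0.7  1.5] Mz [0.097 0.982 0.476] w 13.3 g 60.1 q6 0.17 tau6 0.3516
units to BR [ 0.003  0.003 -0.   ]
```

>>> move_arm(targets=[{"tx": 0,"ty": 0,"tz": 0,"ax": 0,"ay": 0,"az": 0.2,"claw": 5},{"tx": 0,"ty": 0,"tz": 0,"ax": 0,"ay": 0,"az": 0.2,"claw": 5},{"tx": 0,"ty": 0,"tz": 0,"ax": 0,"ay": 0,"az": 0.2,"claw": 5},{"tx": 0,"ty": 0,"tz": 0,"ax": 0,"ay": 0,"az": 0.2,"claw": 5},{"tx": 0,"ty": 0,"tz": 0,"ax": 0,"ay": 0,"az": 0.12,"claw": 5},{"tx": 0,"ty": 0,"tz": 0,"ax": 0,"ay": 0,"az": 0.12,"claw": 5},{"tx": 0,"ty": 0,"tz": 0,"ax": 0,"ay": 0,"az": 0.12,"claw": 5},{"tx": 0,"ty": 0,"tz": 0,"ax": 0,"ay": 0,"az": 0.12,"claw": 5}])

```text
time_s: 47.98
eef_pos: [0.5839, -0.0259, 0.094]
eef_rot: [-2.677, -1.641, 0.005]
ft_force: [-5.2, -0.2, 0.7]
width: 0.147
gripper_force: 60.1
```

```bash
python3 -c "
from h import *
st('TR')"
```

```text
t 47.98 p [583.9 -25.9  94. ] yaw 63.0 F [-5.2 -0.2  0.7] Mz [0.138 1.022 0.491] w 13.8 g 60.1 q6 0.31 tau6 0.385
units to TR [ 3.351e+00 -1.054e+00 -2.000e-03]
```

>>> move_arm(targets=[{"tx": 0,"ty": 0,"tz": 0,"ax": 0,"ay": 0,"az": 0.25,"claw": 5},{"tx": 0,"ty": 0,"tz": 0,"ax": 0,"ay": 0,"az": 0.25,"claw": 5},{"tx": 0,"ty": 0,"tz": 0,"ax": 0,"ay": 0,"az": 0.25,"claw": 5},{"tx": 0,"ty": 0,"tz": 0,"ax": 0,"ay": 0,"az": 0.25,"claw": 5},{"tx": 0,"ty": 0,"tz": 0,"ax": 0,"ay": 0,"az": 0.12,"claw": 5},{"tx": 0,"ty": 0,"tz": 0,"ax": 0,"ay": 0,"az": 0.12,"claw": 5},{"tx": 0,"ty": 0,"tz": 0,"ax": 0,"ay": 0,"az": 0.12,"claw": 5},{"tx": 0,"ty": 0,"tz": 0,"ax": 0,"ay": 0,"az": 0.12,"claw": 5}])

```text
time_s: 48.65
eef_pos: [0.5839, -0.0259, 0.094]
eef_rot: [-2.796, -1.429, 0.005]
ft_force: [-6.6, 0.8, 2.4]
width: 0.142
gripper_force: 60.1
```

```bash
python3 -c "
from h import *
st('TR')"
```

```text
t 48.65 p [583.9 -25.9  94. ] yaw 54.1 F [-6.6  0.8  2.4] Mz [0.128 1.097 0.542] w 13.4 g 60.1 q6 0.46 tau6 0.438
units to TR [ 3.149e+00 -1.557e+00 -2.000e-03]
```

>>> move_arm(targets=[{"tx": 0,"ty": 0,"tz": 0,"ax": 0,"ay": 0,"az": 0,"claw": 40},{"tx": 0,"ty": 0,"tz": 0,"ax": 0,"ay": 0,"az": 0,"claw": 40},{"tx": 0,"ty": 0,"tz": -0.9,"ax": 0,"ay": 0,"az": 0,"claw": 40},{"tx": 0.787,"ty": -0.389,"tz": 0,"ax": 0,"ay": 0,"az": 0,"claw": 40},{"tx": 0.787,"ty": -0.389,"tz": 0,"ax": 0,"ay": 0,"az": 0,"claw": 40},{"tx": 0.787,"ty": -0.389,"tz": 0,"ax": 0,"ay": 0,"az": 0,"claw": 40},{"tx": 0.787,"ty": -0.389,"tz": 0,"ax": 0,"ay": 0,"az": 0,"claw": 40},{"tx": 0,"ty": 0,"tz": 0,"ax": 0,"ay": 0,"az": -0.92,"claw": 40}])

```text
time_s: 49.32
eef_pos: [0.6121, 0.1186, 0.1303]
eef_rot: [-2.721, -1.567, -0.011]
ft_force: [0.8, -0.4, 0.7]
width: 0.427
gripper_force: 0.0
```

>>> move_arm(targets=[{"tx": 0,"ty": 0,"tz": 0,"ax": 0,"ay": 0,"az": -1,"claw": 40},{"tx": 0,"ty": 0,"tz": 0,"ax": 0,"ay": 0,"az": -1,"claw": 40},{"tx": 0,"ty": 0,"tz": 0,"ax": 0,"ay": 0,"az": -1,"claw": 40},{"tx": 0,"ty": 0,"tz": 0,"ax": 0,"ay": 0,"az": -0.5,"claw": 40},{"tx": 0,"ty": 0,"tz": 0.5,"ax": 0,"ay": 0,"az": 0,"claw": 40},{"tx": 0,"ty": 0,"tz": 0.5,"ax": 0,"ay": 0,"az": 0,"claw": 30},{"tx": 0,"ty": 0,"tz": 0,"ax": 0,"ay": 0,"az": 0,"claw": 30},{"tx": 0,"ty": 0,"tz": 0,"ax": 0,"ay": 0,"az": 0,"claw": 30}])

```text
time_s: 49.98
eef_pos: [0.6099, 0.1123, 0.089]
eef_rot: [-2.396, -2.031, -0.0]
ft_force: [-0.2, -0.5, -0.0]
width: 0.321
gripper_force: 0.0
```

```bash
python3 -c "
from h import *
st('TR',80.6)"
```

```text
t 49.98 p [609.9 112.3  89. ] yaw 80.6 F [-0.2 -0.5 -0. ] Mz [0.012 0.057 0.02 ] w 30.2 g 0.0 q6 0.23 tau6 -0.0014
units to TR [-0.002 -0.067  0.   ]
az units to bar -0.0
```

>>> move_arm(targets=[{"tx": 0,"ty": -0.065,"tz": 0,"ax": 0,"ay": 0,"az": 0,"claw": 15},{"tx": 0,"ty": 0,"tz": 0,"ax": 0,"ay": 0,"az": 0,"claw": 5},{"tx": 0,"ty": 0,"tz": 0,"ax": 0,"ay": 0,"az": 0,"claw": 5},{"tx": 0,"ty": 0,"tz": 0,"ax": 0,"ay": 0,"az": 0,"claw": 5},{"tx": 0,"ty": 0,"tz": 0,"ax": 0,"ay": 0,"az": 0.2,"claw": 5},{"tx": 0,"ty": 0,"tz": 0,"ax": 0,"ay": 0,"az": 0.2,"claw": 5},{"tx": 0,"ty": 0,"tz": 0,"ax": 0,"ay": 0,"az": 0.2,"claw": 5},{"tx": 0,"ty": 0,"tz": 0,"ax": 0,"ay": 0,"az": 0.2,"claw": 5}])

```text
time_s: 50.65
eef_pos: [0.6075, 0.113, 0.0905]
eef_rot: [2.479, 1.927, 0.002]
ft_force: [-1.4, 0.2, 5.0]
width: 0.141
gripper_force: 60.0
```

```bash
python3 -c "
from h import *
st('TR')"
```

```text
t 50.65 p [607.5 113.   90.5] yaw 75.7 F [-1.4  0.2  5. ] Mz [0.032 0.378 0.387] w 13.3 g 60.0 q6 0.32 tau6 0.1796
units to TR [-0.009 -0.006 -0.   ]
```

>>> move_arm(targets=[{"tx": 0,"ty": 0,"tz": 0,"ax": 0,"ay": 0,"az": 0.2,"claw": 5},{"tx": 0,"ty": 0,"tz": 0,"ax": 0,"ay": 0,"az": 0.2,"claw": 5},{"tx": 0,"ty": 0,"tz": 0,"ax": 0,"ay": 0,"az": 0.2,"claw": 5},{"tx": 0,"ty": 0,"tz": 0,"ax": 0,"ay": 0,"az": 0.2,"claw": 5},{"tx": 0,"ty": 0,"tz": 0,"ax": 0,"ay": 0,"az": 0.12,"claw": 5},{"tx": 0,"ty": 0,"tz": 0,"ax": 0,"ay": 0,"az": 0.12,"claw": 5},{"tx": 0,"ty": 0,"tz": 0,"ax": 0,"ay": 0,"az": 0.12,"claw": 5},{"tx": 0,"ty": 0,"tz": 0,"ax": 0,"ay": 0,"az": 0.12,"claw": 5}])

```text
time_s: 51.32
eef_pos: [0.6076, 0.1129, 0.0905]
eef_rot: [2.603, 1.758, 0.003]
ft_force: [-1.2, 0.3, 5.4]
width: 0.144
gripper_force: 60.0
```

```bash
python3 -c "
from h import *
st('BL')"
```

```text
t 51.32 p [607.6 112.9  90.5] yaw 68.1 F [-1.2  0.3  5.4] Mz [0.11  0.316 0.485] w 13.5 g 60.0 q6 0.45 tau6 0.2975
units to BL [-3.958 -1.711 -0.006]
```

>>> move_arm(targets=[{"tx": 0,"ty": 0,"tz": 0,"ax": 0,"ay": 0,"az": 0.2,"claw": 5},{"tx": 0,"ty": 0,"tz": 0,"ax": 0,"ay": 0,"az": 0.2,"claw": 5},{"tx": 0,"ty": 0,"tz": 0,"ax": 0,"ay": 0,"az": 0.2,"claw": 5},{"tx": 0,"ty": 0,"tz": 0,"ax": 0,"ay": 0,"az": 0.2,"claw": 5},{"tx": 0,"ty": 0,"tz": 0,"ax": 0,"ay": 0,"az": 0.12,"claw": 5},{"tx": 0,"ty": 0,"tz": 0,"ax": 0,"ay": 0,"az": 0.12,"claw": 5},{"tx": 0,"ty": 0,"tz": 0,"ax": 0,"ay": 0,"az": 0.12,"claw": 5},{"tx": 0,"ty": 0,"tz": 0,"ax": 0,"ay": 0,"az": 0.12,"claw": 5}])

```text
time_s: 51.98
eef_pos: [0.6077, 0.1129, 0.0905]
eef_rot: [2.714, 1.58, 0.003]
ft_force: [-0.3, -0.2, 6.1]
width: 0.142
gripper_force: 60.0
```

```bash
python3 -c "
from h import *
st('BL')"
```

```text
t 51.98 p [607.7 112.9  90.5] yaw 60.4 F [-0.3 -0.2  6.1] Mz [0.067 0.315 0.421] w 13.4 g 60.0 q6 0.59 tau6 0.339
units to BL [-4.152 -1.169 -0.007]
```

>>> move_arm(targets=[{"tx": 0,"ty": 0,"tz": 0,"ax": 0,"ay": 0,"az": 0.35,"claw": 5},{"tx": 0,"ty": 0,"tz": 0,"ax": 0,"ay": 0,"az": 0.35,"claw": 5},{"tx": 0,"ty": 0,"tz": 0,"ax": 0,"ay": 0,"az": 0.35,"claw": 5},{"tx": 0,"ty": 0,"tz": 0,"ax": 0,"ay": 0,"az": 0.35,"claw": 5},{"tx": 0,"ty": 0,"tz": 0,"ax": 0,"ay": 0,"az": 0.12,"claw": 5},{"tx": 0,"ty": 0,"tz": 0,"ax": 0,"ay": 0,"az": 0.12,"claw": 5},{"tx": 0,"ty": 0,"tz": 0,"ax": 0,"ay": 0,"az": 0.12,"claw": 5},{"tx": 0,"ty": 0,"tz": 0,"ax": 0,"ay": 0,"az": 0.12,"claw": 5}])

```text
time_s: 52.65
eef_pos: [0.6078, 0.1128, 0.0905]
eef_rot: [2.856, 1.306, 0.003]
ft_force: [-1.3, 0.9, 5.8]
width: 0.15
gripper_force: 60.1
```

```bash
python3 -c "
from h import *
st('BL')"
```

```text
t 52.65 p [607.8 112.8  90.5] yaw 49.1 F [-1.3  0.9  5.8] Mz [0.053 0.308 0.518] w 14.1 g 60.1 q6 0.78 tau6 0.4053
units to BL [-4.3   -0.338 -0.006]
```

>>> move_arm(targets=[{"tx": 0,"ty": 0,"tz": 0,"ax": 0,"ay": 0,"az": 0.15,"claw": 5},{"tx": 0,"ty": 0,"tz": 0,"ax": 0,"ay": 0,"az": 0.15,"claw": 5},{"tx": 0,"ty": 0,"tz": 0,"ax": 0,"ay": 0,"az": 0.15,"claw": 5},{"tx": 0,"ty": 0,"tz": 0,"ax": 0,"ay": 0,"az": 0.15,"claw": 5},{"tx": 0,"ty": 0,"tz": 0,"ax": 0,"ay": 0,"az": 0.12,"claw": 5},{"tx": 0,"ty": 0,"tz": 0,"ax": 0,"ay": 0,"az": 0.12,"claw": 5},{"tx": 0,"ty": 0,"tz": 0,"ax": 0,"ay": 0,"az": 0.12,"claw": 5},{"tx": 0,"ty": 0,"tz": 0,"ax": 0,"ay": 0,"az": 0.12,"claw": 5}])

```text
time_s: 53.32
eef_pos: [0.6078, 0.1128, 0.0905]
eef_rot: [2.925, 1.142, 0.003]
ft_force: [0.1, 0.1, 5.6]
width: 0.144
gripper_force: 60.1
```

```bash
python3 -c "
from h import *
st('BL',76.8)"
```

```text
t 53.32 p [607.8 112.8  90.5] yaw 42.7 F [0.1 0.1 5.6] Mz [0.004 0.343 0.556] w 13.5 g 60.1 q6 0.9 tau6 0.4454
units to BL [-4.311  0.147 -0.007]
az units to bar -5.69
```

>>> move_arm(targets=[{"tx": 0,"ty": 0,"tz": 0,"ax": 0,"ay": 0,"az": 0,"claw": 40},{"tx": 0,"ty": 0,"tz": 0,"ax": 0,"ay": 0,"az": 0,"claw": 40},{"tx": 0,"ty": 0,"tz": -1,"ax": 0,"ay": 0,"az": 0,"claw": 40},{"tx": -0.862,"ty": 0.029,"tz": 0,"ax": 0,"ay": 0,"az": 0,"claw": 40},{"tx": -0.862,"ty": 0.029,"tz": 0,"ax": 0,"ay": 0,"az": 0,"claw": 40},{"tx": -0.862,"ty": 0.029,"tz": 0,"ax": 0,"ay": 0,"az": 0,"claw": 40},{"tx": -0.862,"ty": 0.029,"tz": 0,"ax": 0,"ay": 0,"az": 0,"claw": 40},{"tx": -0.862,"ty": 0.029,"tz": 0,"ax": 0,"ay": 0,"az": 0,"claw": 40}])

```text
time_s: 53.98
eef_pos: [0.4829, -0.0092, 0.1289]
eef_rot: [2.926, 1.143, 0.0]
ft_force: [-0.0, -0.1, 0.8]
width: 0.423
gripper_force: 0.0
```

>>> move_arm(targets=[{"tx": 0,"ty": 0,"tz": 0,"ax": 0,"ay": 0,"az": -1,"claw": 40},{"tx": 0,"ty": 0,"tz": 0,"ax": 0,"ay": 0,"az": -1,"claw": 40},{"tx": 0,"ty": 0,"tz": 0,"ax": 0,"ay": 0,"az": -1,"claw": 40},{"tx": 0,"ty": 0,"tz": 0,"ax": 0,"ay": 0,"az": -1,"claw": 40},{"tx": 0,"ty": 0,"tz": 0,"ax": 0,"ay": 0,"az": -1,"claw": 40},{"tx": 0,"ty": 0,"tz": 0,"ax": 0,"ay": 0,"az": -0.69,"claw": 40},{"tx": 0,"ty": 0,"tz": 0.5,"ax": 0,"ay": 0,"az": 0,"claw": 40},{"tx": 0,"ty": 0,"tz": 0.5,"ax": 0,"ay": 0,"az": 0,"claw": 30}])

```text
time_s: 54.65
eef_pos: [0.4856, -0.0086, 0.0895]
eef_rot: [2.46, 1.949, 0.004]
ft_force: [0.3, 0.7, -0.4]
width: 0.382
gripper_force: 0.0
```

```bash
python3 -c "
from h import *
st('BL',76.8)"
```

```text
t 54.65 p [485.6  -8.6  89.5] yaw 76.8 F [ 0.3  0.7 -0.4] Mz [-0.015  0.02  -0.009] w 35.9 g 0.0 q6 0.07 tau6 -0.0411
units to BL [ 0.002 -0.015 -0.   ]
az units to bar -0.01
```

>>> move_arm(targets=[{"tx": 0,"ty": -0.01,"tz": 0,"ax": 0,"ay": 0,"az": 0,"claw": 15},{"tx": 0,"ty": 0,"tz": 0,"ax": 0,"ay": 0,"az": 0,"claw": 5},{"tx": 0,"ty": 0,"tz": 0,"ax": 0,"ay": 0,"az": 0,"claw": 5},{"tx": 0,"ty": 0,"tz": 0,"ax": 0,"ay": 0,"az": 0,"claw": 5},{"tx": 0,"ty": 0,"tz": 0,"ax": 0,"ay": 0,"az": 0.2,"claw": 5},{"tx": 0,"ty": 0,"tz": 0,"ax": 0,"ay": 0,"az": 0.2,"claw": 5},{"tx": 0,"ty": 0,"tz": 0,"ax": 0,"ay": 0,"az": 0.2,"claw": 5},{"tx": 0,"ty": 0,"tz": 0,"ax": 0,"ay": 0,"az": 0.2,"claw": 5}])

```text
time_s: 55.32
eef_pos: [0.4854, -0.0086, 0.0899]
eef_rot: [2.541, 1.843, 0.004]
ft_force: [3.9, -0.3, 0.2]
width: 0.146
gripper_force: 60.0
```

```bash
python3 -c "
from h import *
st('BL')"
```

```text
t 55.32 p [485.4  -8.6  89.9] yaw 71.9 F [ 3.9 -0.3  0.2] Mz [-0.103 -0.651  0.438] w 13.7 g 60.0 q6 0.16 tau6 0.2357
units to BL [ 0.001 -0.011 -0.   ]
```

>>> move_arm(targets=[{"tx": 0,"ty": 0,"tz": 0,"ax": 0,"ay": 0,"az": 0.25,"claw": 5},{"tx": 0,"ty": 0,"tz": 0,"ax": 0,"ay": 0,"az": 0.25,"claw": 5},{"tx": 0,"ty": 0,"tz": 0,"ax": 0,"ay": 0,"az": 0.25,"claw": 5},{"tx": 0,"ty": 0,"tz": 0,"ax": 0,"ay": 0,"az": 0.25,"claw": 5},{"tx": 0,"ty": 0,"tz": 0,"ax": 0,"ay": 0,"az": 0.12,"claw": 5},{"tx": 0,"ty": 0,"tz": 0,"ax": 0,"ay": 0,"az": 0.12,"claw": 5},{"tx": 0,"ty": 0,"tz": 0,"ax": 0,"ay": 0,"az": 0.12,"claw": 5},{"tx": 0,"ty": 0,"tz": 0,"ax": 0,"ay": 0,"az": 0.12,"claw": 5}])

```text
time_s: 55.98
eef_pos: [0.4854, -0.0086, 0.0899]
eef_rot: [2.676, 1.642, 0.004]
ft_force: [5.1, -1.3, 2.1]
width: 0.149
gripper_force: 60.0
```

```bash
python3 -c "
from h import *
st('TL')"
```

```text
t 55.98 p [485.4  -8.6  89.9] yaw 63.1 F [ 5.1 -1.3  2.1] Mz [-0.182 -0.864  0.51 ] w 14.0 g 60.0 q6 0.31 tau6 0.3679
units to TL [ 3.337e+00 -1.042e+00 -1.000e-03]
```

>>> move_arm(targets=[{"tx": 0,"ty": 0,"tz": 0,"ax": 0,"ay": 0,"az": 0.4,"claw": 5},{"tx": 0,"ty": 0,"tz": 0,"ax": 0,"ay": 0,"az": 0.4,"claw": 5},{"tx": 0,"ty": 0,"tz": 0,"ax": 0,"ay": 0,"az": 0.4,"claw": 5},{"tx": 0,"ty": 0,"tz": 0,"ax": 0,"ay": 0,"az": 0.4,"claw": 5},{"tx": 0,"ty": 0,"tz": 0,"ax": 0,"ay": 0,"az": 0.12,"claw": 5},{"tx": 0,"ty": 0,"tz": 0,"ax": 0,"ay": 0,"az": 0.12,"claw": 5},{"tx": 0,"ty": 0,"tz": 0,"ax": 0,"ay": 0,"az": 0.12,"claw": 5},{"tx": 0,"ty": 0,"tz": 0,"ax": 0,"ay": 0,"az": 0.12,"claw": 5}])

```text
time_s: 56.65
eef_pos: [0.4854, -0.0086, 0.0899]
eef_rot: [2.838, 1.342, 0.004]
ft_force: [5.2, -1.6, 1.2]
width: 0.141
gripper_force: 60.1
```

```bash
python3 -c "
from h import *
st('TL',48.9)"
```

```text
t 56.65 p [485.4  -8.6  89.9] yaw 50.6 F [ 5.2 -1.6  1.2] Mz [-0.167 -0.865  0.585] w 13.3 g 60.1 q6 0.53 tau6 0.4456
units to TL [ 3.034e+00 -1.739e+00 -1.000e-03]
az units to bar 0.28
```

>>> move_arm(targets=[{"tx": 0,"ty": 0,"tz": 0,"ax": 0,"ay": 0,"az": 0,"claw": 40},{"tx": 0,"ty": 0,"tz": 0,"ax": 0,"ay": 0,"az": 0,"claw": 40},{"tx": 0,"ty": 0,"tz": -1,"ax": 0,"ay": 0,"az": 0,"claw": 40},{"tx": 0.607,"ty": -0.348,"tz": 0,"ax": 0,"ay": 0,"az": 0,"claw": 40},{"tx": 0.607,"ty": -0.348,"tz": 0,"ax": 0,"ay": 0,"az": 0,"claw": 40},{"tx": 0.607,"ty": -0.348,"tz": 0,"ax": 0,"ay": 0,"az": 0,"claw": 40},{"tx": 0.607,"ty": -0.348,"tz": 0,"ax": 0,"ay": 0,"az": 0,"claw": 40},{"tx": 0.607,"ty": -0.348,"tz": 0,"ax": 0,"ay": 0,"az": 0.28,"claw": 40}])

```text
time_s: 57.32
eef_pos: [0.5042, 0.1308, 0.1282]
eef_rot: [-2.859, -1.298, 0.008]
ft_force: [0.1, -0.6, -0.5]
width: 0.423
gripper_force: 0.0
```

>>> move_arm(targets=[{"tx": 0,"ty": 0,"tz": 0,"ax": 0,"ay": 0,"az": 0,"claw": 40},{"tx": 0,"ty": 0,"tz": 0.5,"ax": 0,"ay": 0,"az": 0,"claw": 40},{"tx": 0,"ty": 0,"tz": 0.5,"ax": 0,"ay": 0,"az": 0,"claw": 30},{"tx": 0,"ty": 0,"tz": 0,"ax": 0,"ay": 0,"az": 0,"claw": 15},{"tx": 0,"ty": 0,"tz": 0,"ax": 0,"ay": 0,"az": 0,"claw": 5},{"tx": 0,"ty": 0,"tz": 0,"ax": 0,"ay": 0,"az": 0,"claw": 5},{"tx": 0,"ty": 0,"tz": 0,"ax": 0,"ay": 0,"az": 0,"claw": 5},{"tx": 0,"ty": 0,"tz": 0,"ax": 0,"ay": 0,"az": 0,"claw": 5}])

```text
time_s: 57.98
eef_pos: [0.5079, 0.1283, 0.0897]
eef_rot: [2.855, 1.303, 0.001]
ft_force: [1.9, -4.8, -4.6]
width: 0.145
gripper_force: 59.9
```

>>> move_arm(targets=[{"tx": 0,"ty": 0,"tz": 0,"ax": 0,"ay": 0,"az": 0.12,"claw": 5},{"tx": 0,"ty": 0,"tz": 0,"ax": 0,"ay": 0,"az": 0.12,"claw": 5},{"tx": 0,"ty": 0,"tz": 0,"ax": 0,"ay": 0,"az": 0.12,"claw": 5},{"tx": 0,"ty": 0,"tz": 0,"ax": 0,"ay": 0,"az": 0.12,"claw": 5},{"tx": 0,"ty": 0,"tz": 0,"ax": 0,"ay": 0,"az": 0.12,"claw": 5},{"tx": 0,"ty": 0,"tz": 0,"ax": 0,"ay": 0,"az": 0.12,"claw": 5},{"tx": 0,"ty": 0,"tz": 0,"ax": 0,"ay": 0,"az": 0.12,"claw": 5},{"tx": 0,"ty": 0,"tz": 0,"ax": 0,"ay": 0,"az": 0.12,"claw": 5}])

```text
time_s: 58.65
eef_pos: [0.5079, 0.1284, 0.0897]
eef_rot: [2.918, 1.157, 0.001]
ft_force: [2.4, -4.7, -3.9]
width: 0.147
gripper_force: 60.0
```

```bash
python3 -c "
from h import *
st('BR',54.1)"
```

```text
t 58.65 p [507.9 128.4  89.7] yaw 43.3 F [ 2.4 -4.7 -3.9] Mz [-0.833 -0.339  0.597] w 13.8 g 60.0 q6 0.93 tau6 0.4563
units to BR [-1.253  4.113  0.013]
az units to bar -1.81
```

>>> move_arm(targets=[{"tx": 0,"ty": 0,"tz": 0,"ax": 0,"ay": 0,"az": 0,"claw": 45},{"tx": 0,"ty": 0,"tz": 0,"ax": 0,"ay": 0,"az": 0,"claw": 45},{"tx": 0,"ty": 0,"tz": 0,"ax": 0,"ay": 0,"az": 0,"claw": 45},{"tx": 0,"ty": 0,"tz": -0.8,"ax": 0,"ay": 0,"az": 0,"claw": 45},{"tx": 0,"ty": 0,"tz": -0.9,"ax": 0,"ay": 0,"az": 0,"claw": 45},{"tx": 0,"ty": 0,"tz": -0.9,"ax": 0,"ay": 0,"az": 0,"claw": 45},{"tx": 0,"ty": 0,"tz": 0,"ax": 0,"ay": 0,"az": 0,"claw": 45},{"tx": 0,"ty": 0,"tz": 0,"ax": 0,"ay": 0,"az": 0,"claw": 45}])

```text
time_s: 59.32
eef_pos: [0.5083, 0.1305, 0.1958]
eef_rot: [2.92, 1.156, 0.009]
ft_force: [0.0, -0.9, -0.6]
width: 0.48
gripper_force: 0.0
```

```bash
python3 -c "
from h import *
st()
im=ctrl.get_image('scene');cv2.imwrite('pics/end.png',im['pixels'][:,:,::-1])"
```

```text
t 59.32 p [508.3 130.5 195.8] yaw 43.2 F [ 0.  -0.9 -0.6] Mz [ 0.04   0.063 -0.002] w 45.2 g 0.0 q6 0.93 tau6 0.002
```

View pics/end.png

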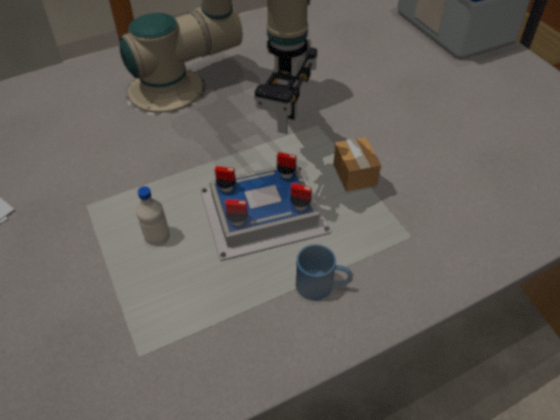

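In the final view the hand is clear of the jig. The bottle (150,215), carton (357,163) and mug (315,272) are where they started, and all four knobs are turned.

```bash
python3 -c "
from rig import ctrl
print(ctrl.finish_job())"
```

```text
the job is handed in; nothing more can be done
None
```

I handed the job in at about 59 s: all four knobs are at roughly 0.56–0.58 N m (an estimated 67–73 N each), tightened crisscross in small stages (three passes, not two), and the hand is clear, but no verdict came back and I judged the cover level only from the torques.

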